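# Fetch refill cassettes from deep wells and send off the caddy

## Task

Take the hook picker from its stand and use it, not the gripper, to lift every orange refill cassette by its bail out of the deep wells of the grey rack, standing each one upright in a pocket of the green caddy without dropping it. Then hang the picker back in its stand, and lift the loaded caddy by its handle over to the yellow-bordered pad, setting it down in the middle and square to the pad. Keep the caddy level, and do not disturb the tape roll, the white box or the black adapter.

Things in the scene. Friction and masses are not known exactly. Their poses are not given: they have to be found in the camera images.
- rack: grey rack with blue top trim, fixed, 138 (its x) x 198 (y) x 140 high. Origin: centre of its underside, z up. Four open-topped wells, 2 x 2, centres at x = +-33, y = +-48 in its frame, each 60 (x) x 90 (y) inside, inner floor at z = 6, rim at z = 140; walls 6 thick. Too narrow and deep for a gripper.
- picker: hook picker, 150 g, red grip. Origin: mid grip; z up along the shank. Grip block 24 (x) x 26 (y), z -23 to 27; collar 34 x 34, underside z = -28; shank 10 (x) x 8 (y) on the axis; at its foot a flat blade along +y, 18 wide (x), y = -4 to 26, z = -134 to -130, with an end lip, y = 22 to 26, up to z = -122. A bail rests in the 18 gap between shank and lip. Starts hanging in the stand.
- picker_saddle (a point): point on the picker's blade where a bail bar rests: middle of the gap between shank and lip, on the blade's top face; (0, 13, -130) in the picker's frame.
- stand: picker stand, fixed: base plate 70 x 100 x 8, grey column on its -y side (inner face y = -40), level fork of two prongs along its +y: tips at y = 22, gap 20, tops at z = 125. Origin: on the plate's underside below the hanging place. The picker hangs with its collar on the prongs, shank between them; raised a few mm it leaves toward +y and enters from +y, 45 of travel.
- stand_seat (a point): where the picker's origin is when it hangs in the middle of the fork: (0, 0, 153) in the stand's frame; the picker hangs with its x and y along the stand's.
- caddy: loose green caddy, 148 (x) x 151 (y) x 122 high, 280 to 440 g. Origin: centre of its underside, z up. Four pockets with centres at x = +-39, y = +-36.5 in its frame, each 60 (x) x 68 (y) inside, floor at z = 5, walls up to z = 30. A flat black handle bar 10 thick (x) runs along y over the middle (z = 104 to 122) on posts at y = +-68.5.
- caddy_handle (a point): middle of the caddy's handle bar, 113 above the caddy's underside; the bar runs along the caddy's y, is 10 thick and 18 high.
- pad: outfeed pad, a fixed black mat with a yellow border, 200 x 200 x 2. Origin: centre of its underside.
- clear_tape_roll: loose buff tape roll, 96 across, 45 high, a bystander. Origin: underside.
- gift_box: loose white box with a lid, 81 x 120 x 42, a bystander. Origin: underside.
- adapter_brick: loose black power adapter, 56 x 116 x 34, a bystander. Origin: underside.
- cassette_0: orange cassette, body 50 (x) x 56 (y) x 32 high, 60 to 130 g, with a rigid steel bail: a round bar 7 thick along its x, 58.5 above the underside (bar centre), y = 0; legs at x = +-20.5, opening under the bar 34 x 23 high. Origin: centre of underside, z up. Starts upright on a well's floor, 5 to 11 to the rack's +y of the well's centre, turned like the rack within 0.05 rad; None if absent.
- cassette_1: orange cassette, body 50 (x) x 56 (y) x 32 high, 60 to 130 g, with a rigid steel bail: a round bar 7 thick along its x, 58.5 above the underside (bar centre), y = 0; legs at x = +-20.5, opening under the bar 34 x 23 high. Origin: centre of underside, z up. Starts upright on a well's floor, 5 to 11 to the rack's +y of the well's centre, turned like the rack within 0.05 rad; None if absent.
- cassette_2: orange cassette, body 50 (x) x 56 (y) x 32 high, 60 to 130 g, with a rigid steel bail: a round bar 7 thick along its x, 58.5 above the underside (bar centre), y = 0; legs at x = +-20.5, opening under the bar 34 x 23 high. Origin: centre of underside, z up. Starts upright on a well's floor, 5 to 11 to the rack's +y of the well's centre, turned like the rack within 0.05 rad; None if absent.
- cassette_3: orange cassette, body 50 (x) x 56 (y) x 32 high, 60 to 130 g, with a rigid steel bail: a round bar 7 thick along its x, 58.5 above the underside (bar centre), y = 0; legs at x = +-20.5, opening under the bar 34 x 23 high. Origin: centre of underside, z up. Starts upright on a well's floor, 5 to 11 to the rack's +y of the well's centre, turned like the rack within 0.05 rad; None if absent.
There are look-alikes about, which are no part of the job. What is shaped like the cassette_2 but turquoise is not meant.

How it is judged:
On the way, in this order (a step that is already met when the one before it is completed fails the run):
1. the picker has been taken out of its stand (distance between picker and stand_seat above 0.06 m), for 0.2 s.
2. every cassette stands upright in a pocket of the caddy (x of cassette_0 in the frame of caddy between -0.062 and 0.062 m and y of cassette_0 in the frame of caddy between -0.062 and 0.062 m and z of cassette_0 in the frame of caddy between 0 and 0.012 m and angle between each of cassette_0, cassette_1, cassette_2, cassette_3's own z axis and vertical below 0.2 rad and x of cassette_1 in the frame of caddy between -0.062 and 0.062 m and y of cassette_1 in the frame of caddy between -0.062 and 0.062 m and z of cassette_1 in the frame of caddy between 0 and 0.012 m and x of cassette_2 in the frame of caddy between -0.062 and 0.062 m and y of cassette_2 in the frame of caddy between -0.062 and 0.062 m and z of cassette_2 in the frame of caddy between 0 and 0.012 m and x of cassette_3 in the frame of caddy between -0.062 and 0.062 m and y of cassette_3 in the frame of caddy between -0.062 and 0.062 m and z of cassette_3 in the frame of caddy between 0 and 0.012 m), for 0.2 s.
3. the picker hangs in its stand again, released (distance between picker and stand_seat below 0.018 m and angle between picker's own z axis and vertical below 0.15 rad and contact force between the fingers and picker below 0.1 N), for 0.2 s.
4. the loaded caddy is lifted clear of the table (all of step 2 and height (world z) of caddy above 0.02 m), for 0.2 s.
At the end, for the whole second after the job is handed in: every cassette upright (0.2 rad) on a caddy pocket floor; picker hung in the fork (origin within 18 mm of stand_seat, upright within 0.15 rad); caddy flat on the pad, centre within 30 mm of the pad's, square within 0.26 rad; all released and at rest (all of step 2 and all of step 3 and horizontal distance between caddy and pad below 0.03 m and angle between the x axis of caddy and the x axis of pad, either way round below 0.26 rad and height (world z) of caddy below 0.006 m and angle between caddy's own z axis and vertical below 0.08 rad and linear speed of each of caddy, picker, cassette_0, cassette_1, cassette_2, cassette_3 below 0.02 m/s and contact force between the fingers and caddy below 0.1 N); the robot touches nothing.
It fails at once if a cassette is touched by the gripper while it is down in the rack ((contact force between the fingers and cassette_0 above 0.5 N and horizontal distance between cassette_0 and rack below 0.12 m and z of cassette_0 in the frame of rack below 0.1 m) or (contact force between the fingers and cassette_1 above 0.5 N and horizontal distance between cassette_1 and rack below 0.12 m and z of cassette_1 in the frame of rack below 0.1 m) or (contact force between the fingers and cassette_2 above 0.5 N and horizontal distance between cassette_2 and rack below 0.12 m and z of cassette_2 in the frame of rack below 0.1 m) or (contact force between the fingers and cassette_3 above 0.5 N and horizontal distance between cassette_3 and rack below 0.12 m and z of cassette_3 in the frame of rack below 0.1 m)).
It fails at once if a cassette is dropped (faster than 1.2 m/s) (linear speed of any of cassette_0, cassette_1, cassette_2, cassette_3 above 1.2 m/s).
It fails at once if the caddy is tipped by more than 0.5 rad (angle between caddy's own z axis and vertical above 0.5 rad).
It fails at once if the tape roll, the white box or the adapter is moved by more than 40 mm (distance of any of clear_tape_roll, gift_box, adapter_brick from where it was at the start of the episode above 0.04 m).
Of cassette_0, cassette_1, cassette_2, cassette_3 only 3 to 4 are there at a start; the rules pass over those that are not, and their reading is None.
At some moment in a run one of caddy may be knocked a few centimetres aside while the robot is not near it.
Once in a run the grip may slacken for a moment while it holds something.
It also fails if it takes over 210 s, if anything falls off the work surface, if the arm or the gripper's body presses on something with over 40 N, if the wrist force passes 120 N, or if a joint passes its speed limit or range.

## Robot

A 6-joint arm with a two-finger parallel gripper is mounted at the origin on a cart in front of the work surface, level with it; the furniture and walls round the work are solid. World frame = base frame: x ahead of the robot, y to its left, z up, the work surface at z = 0. Lengths are in m, angles in rad, forces in N, time in s.
With the tool pointing down it reaches from about 0.375 to 0.975 m from the base axis. Payload 3.8 kg.
Tool frame: the origin (TCP) lies midway between the tips of the shut fingers; the grasp point (between the pads) lies 19 mm behind it; z points along the fingers, y is the direction in which the jaws open and shut (so a half turn about z gives the same grasp; the last joint's range is limited). The gripper opens to 85 mm and grips with 20 to 120 N. Pads are 22 mm wide; open, the fingers measure 114 mm over their backs; the gripper's body (76 mm by 85 mm) begins 54 mm behind the grasp point. The pads swing forward as they close: fully open they stand 13 mm farther back than shut.
Start: joints at [1.199, 0.264, 1.604, -0, 1.274, -0.037], TCP at [0.222, 0.638, 0.231] pointing down, gripper open.
Joint ranges: [-2.63, 2.63], [-0.94, 2.18], [0.31, 2.57], [-1.31, 4.45], [0, 2.66], [-2.55, 2.55]. Speed limits (rad/s): [2.57, 2.57, 3.14, 3.14, 3.14, 3.14].

## Interface

Orientations are given as a rotation vector (axis times angle).
In Python, from workcell import bot gives the robot as it stands. The module is installed in compiled form; this text tells all that it offers.
- The arm moves only by the tool move_arm, never from a script. Its argument "steps" is a list of rows, each a list of 5 numbers: the shift along the tool's x, y, z in mm, then the turn about the tool's z in degrees, then the opening in per cent of the stroke, from 0 (shut) to 100 (fully open). In form: [[tx, ty, tz, turn, claw], ...]. A call has 1 to 20 rows; each row is the pose to reach, as a shift and turn from the pose commanded when the call began, along the tool's axes at that moment; what a row does not reach only later rows make up. A row lasts 1/10 s, in which the tool goes at most 50 mm and 8.59 degrees, less where a joint would pass 70% of its speed; a pose out of reach is approached as far as the arm can. A call with a gripper value outside its range is refused whole. The fingers move at their own pace and stop on an object; "newtons" is the grip in N (left out, the last holds). Time passes only in rows, so rows that repeat a pose let the fingers close. It gives the time, the measured TCP pose, the force and the opening at its end, in the units of the state.
- bot.read_state(): the state, without advancing time (a new reading comes with each control period).
- bot.read_camera(name): name is "scene" or "top"; returns a dict with "pixels" (480x640x3 uint8, red, green, blue), "depth" (480x640 float32, m along the optical axis (not along the pixel's ray), 0 where there is no reading), "fovy" (degrees; the focal length in pixels is half the picture's height over the tangent of half this angle, whatever the lens; pixels are square), "cx", "cy" (the principal point, pixels), "k1" (the pictures are not rectified: a ray, as slopes to the right and down, at radius r is drawn at 1 + k1 r^2 times it, then the intrinsics apply), "xyz" and "attitude" of the camera in the world. Camera axes: x right, y up, looking along -z (the intrinsics and any distortion apply to the point x, -y, -z); pixel columns grow to the right and rows downward; lengths in m; the calibration is good to about 2 mm. A picture is of the moment at which its call begins.
- bot.finish_job(): hands the job in, once; it reports no verdict.
The state is a dict: "time": time; "q": joint angles; "joint_vel": joint speeds; "joint_torque": joint torques, N m; "tool_pos": TCP position; "tcp_rot": TCP orientation; "wrist_force": force on the tool from outside, world axes, zero at the start; "torque": the same for the moment, N m; "width": opening from 0.0 (shut) to 1.0 (fully open).
Only numpy, scipy, OpenCV 4.12 (cv2) and the standard library are available. Lean on these libraries where they do the work, as an engineer would, in place of code of your own. Each camera call takes 0.05 s, during which the arm holds its last target.

## Working session

There is one attempt and no reset: what is moved stays moved. The work goes in short steps, Python scripts to look and compute and a tool call to move; the robot and the scene stay as the last step left them, time stands still between calls to the robot, and variables do not carry over. Pictures are saved under pics/ and viewed, and the job is handed in when it is done.

Besides the shell and the picture viewer there is one more tool, called after "Request:" by a JSON object that holds its "api" and its "payload". move_arm: Moves the arm, as the interface text tells. Its arguments: {"type":"object","properties":{"steps":{"type":"array","items":{"type":"array","items":{"type":"number"}}},"newtons":{"type":"number"}},"required":["steps"]}

```bash
mkdir -p pics; cat > h.py <<'E'
import numpy as np, cv2
from workcell import bot
from scipy.spatial.transform import Rotation as R
def cam(n):
    return bot.read_camera(n)
def K(c):
    f=240/np.tan(np.radians(c['fovy'])/2); return f
def Rm(c):
    a=np.array(c['attitude'],float)
    return R.from_rotvec(a).as_matrix() if a.size==3 else (a.reshape(3,3) if a.size==9 else R.from_quat(a).as_matrix())
def cloud(c):
    f=K(c); k=np.array([[f,0,c['cx']],[0,f,c['cy']],[0,0,1.]])
    u,v=np.meshgrid(np.arange(640.),np.arange(480.))
    p=cv2.undistortPoints(np.stack([u.ravel(),v.ravel()],1)[:,None],k,np.array([c['k1'],0,0,0.]))[:,0]
    d=c['depth'].ravel()
    P=np.stack([p[:,0]*d,-p[:,1]*d,-d],1)@Rm(c).T+np.array(c['xyz'])
    P[d==0]=np.nan
    return P.reshape(480,640,3)
def save(c,n,s=1.25):
    cv2.imwrite('pics/'+n,cv2.resize(c['pixels'][:,:,::-1],None,fx=s,fy=s))
E
python3 - <<'E'
from h import *
print(bot.read_state())
for n in('scene','top'):
    c=cam(n); save(c,n+'0.png'); print({k:v for k,v in c.items() if k not in('pixels','depth')})
    np.savez('c_%s.npz'%n,P=cloud(c),I=c['pixels'])
E
```

```text
{'time': 0.0, 'q': array([ 1.19909270e+00,  2.64769790e-01,  1.60538101e+00, -1.13105790e-05,
        1.27369093e+00, -3.68924913e-02]), 'joint_vel': array([-0.00033776,  0.00017529,  0.00041504,  0.00123683,  0.00012662,
       -0.00162079]), 'joint_torque': array([-6.49980084e-04, -5.15100861e+01, -3.67320800e+01, -7.16321688e-05,
        1.29445075e-02, -1.14769676e-05]), 'tool_pos': array([0.2215333 , 0.63683632, 0.22994703]), 'tcp_rot': array([-0.52338736, -3.0972339 ,  0.00346231]), 'wrist_force': array([ 0.49674139,  0.05751008, -0.3672825 ]), 'torque': array([ 0.01078655, -0.01212139,  0.00184192]), 'width': 1.0012239934491456}
{'fovy': 46.06132225864124, 'cx': 315.7665540987498, 'cy': 233.76858759633663, 'k1': -0.007253694823134334, 'xyz': array([ 0.13000489, -0.59740077,  0.71869585]), 'attitude': array([ 0.93863593, -0.23422415, -0.46990818])}
{'fovy': 44.616390406038875, 'cx': 325.1260398459379, 'cy': 242.16880328144697, 'k1': -0.1764983094629699, 'xyz': array([0.37983903, 0.18695449, 1.36978473]), 'attitude': array([ 0.09108271, -0.113291  , -1.58449493])}
```

View pics/scene0.png

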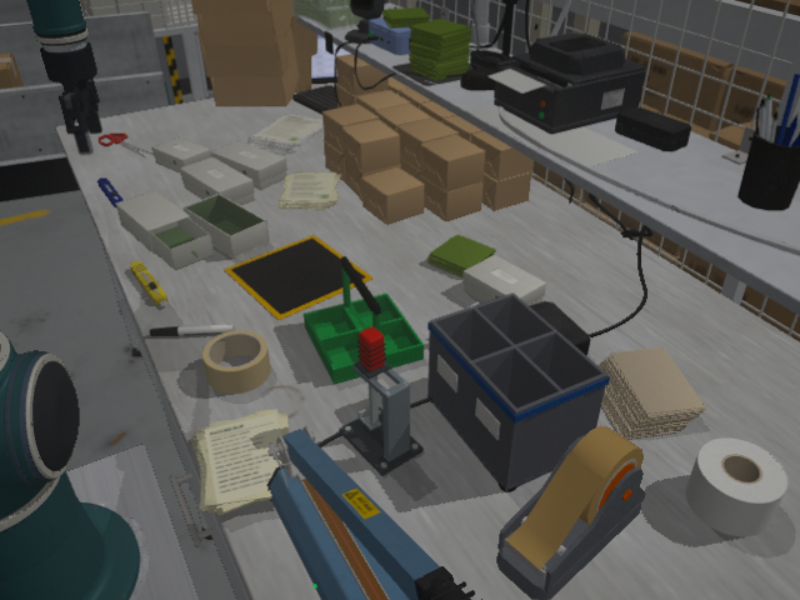

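View pics/top0.png

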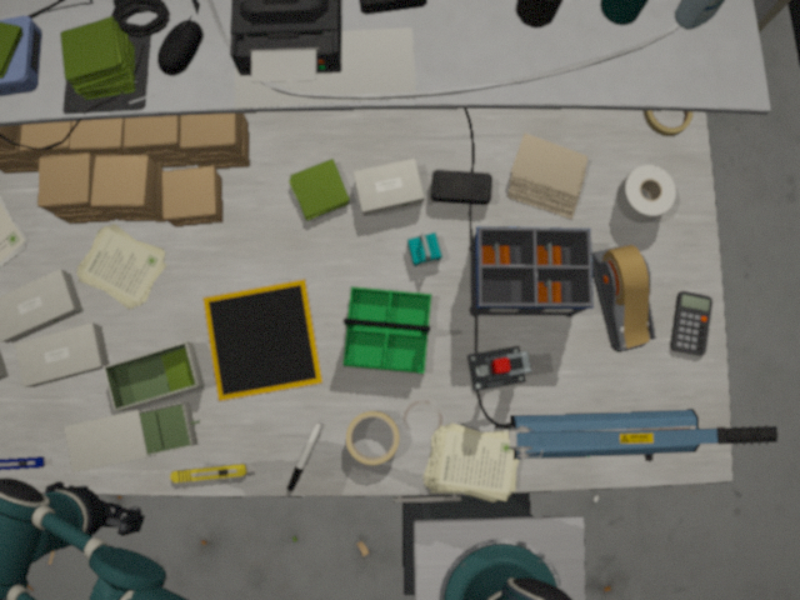

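The top view (800x600) shows three orange cassettes in the rack wells, at (495,255), (550,255) and (550,290). The fourth well, at (497,290), looks empty. Look-alikes are the turquoise cassette standing on the table at (425,250) and the orange-rimmed tape dispenser at (625,300), and I'm using neither. The picker is at (500,367), the caddy at (388,330) and the pad at (262,338).

```bash
python3 - <<'E'
from h import *
d=np.load('c_top.npz'); P=d['P']; I=d['I']
cv2.imwrite('pics/crop0.png',cv2.resize(I[170:320,260:490,::-1],None,fx=3.4,fy=3.4,interpolation=cv2.INTER_CUBIC))
hsv=cv2.cvtColor(I,cv2.COLOR_RGB2HSV)
def rep(n,m):
    Q=P[m]; Q=Q[~np.isnan(Q).any(1)]
    r=cv2.minAreaRect((Q[:,:2]*1000).astype(np.float32)); print(n,len(Q),np.round(r[0],1),np.round(r[1],1),round(r[2],2),'z',np.round(np.percentile(Q[:,2],[2,50,98]),4),'med',np.round(np.median(Q,0),4))
U,V=np.meshgrid(np.arange(640),np.arange(480))
def box(a,b,c,e): return (U>a)&(U<b)&(V>c)&(V<e)
z=P[:,:,2]
rep('rack rim',box(370,482,175,260)&(z>.133)&(z<.15))
rep('caddywalls',box(265,355,220,310)&(hsv[...,0]>50)&(hsv[...,0]<80)&(hsv[...,1]>120)&(z>.022)&(z<.036))
rep('caddy all',box(265,355,220,310)&(z>.022)&(z<.036))
rep('handle',box(265,355,220,310)&(z>.1)&(z<.13))
rep('pad',box(155,265,215,325)&(hsv[...,0]>18)&(hsv[...,0]<32)&(hsv[...,1]>120)&(z<.01))
rep('plate',box(370,450,270,315)&(z>.004)&(z<.014))
rep('prong',box(370,450,270,315)&(z>.119)&(z<.13))
rep('red',box(370,450,270,315)&(z>.165)&(hsv[...,1]>150))
rep('redall',box(370,450,270,315)&(z>.165))
o=box(375,478,180,258)&(hsv[...,0]>4)&(hsv[...,0]<18)&(hsv[...,1]>140)&(z<.12)
for b in [(375,425,180,222),(425,478,180,222),(425,478,218,258),(375,425,218,258)]:
    m=o&box(*b)
    if m.sum()>10: rep('cas',m)
    m=box(*b)&(z>.055)&(z<.085); 
    if m.sum()>4: rep('bail',m)
d=np.load('c_scene.npz')
E
```

```text
rack rim 1572 [599.8 -54.2] [203.1 142.5] 88.64 z [0.1337 0.1403 0.1459] med [ 0.5992 -0.054   0.1403]
caddywalls 684 [505.6 203.4] [146.2 143.7] 83.67 z [0.0236 0.0307 0.0354] med [0.5023 0.2048 0.0307]
caddy all 937 [505.5 202.5] [151.5 148.6] 83.85 z [0.0237 0.0306 0.0353] med [0.5019 0.2023 0.0306]
handle 360 [505.5 202.5] [149.7  10.7] 83.74 z [0.1093 0.1222 0.1282] med [0.5047 0.2031 0.1222]
pad 1602 [492.8 440.4] [198.7 198.7] 9.26 z [-0.0032  0.0029  0.0086] med [0.489  0.4369 0.0029]
plate 1063 [436.2 -31.6] [185.6 101.3] 88.65 z [0.0041 0.0075 0.0133] med [ 0.4293 -0.001   0.0075]
prong 229 [433.6  -3.3] [36.1 75.5] 8.97 z [0.1214 0.1266 0.1299] med [ 0.4349 -0.0206  0.1266]
red 147 [430.4  15.8] [23.1 26.7] 7.22 z [0.1698 0.1806 0.1846] med [0.43   0.0164 0.1806]
redall 153 [430.7  15.8] [23.9 26.7] 6.96 z [0.167  0.1806 0.1846] med [0.4301 0.0164 0.1806]
cas 256 [645.6  -3.3] [54.7 40. ] 88.9 z [0.0127 0.0388 0.0439] med [0.6422 0.0038 0.0388]
bail 325 [631.8  -3.2] [99.5 74. ] 87.27 z [0.0558 0.0687 0.0841] med [ 0.6412 -0.0018  0.0687]
cas 223 [ 642.5 -101.7] [46.1 41.2] 89.37 z [0.0187 0.0389 0.0447] med [ 0.6399 -0.0964  0.0389]
bail 299 [ 628.5 -109.4] [79.7 71.1] 89.19 z [0.0554 0.0698 0.0846] med [ 0.6409 -0.1113  0.0698]
cas 214 [573.6 -99.2] [42.9 43.8] 87.56 z [0.0329 0.039  0.0441] med [ 0.5688 -0.1046  0.039 ]
bail 264 [ 562.4 -103.2] [90.9 69.1] 89.49 z [0.0554 0.0698 0.0845] med [ 0.5719 -0.1138  0.0698]
bail 249 [564.9  -5.3] [101.2  71.2] 87.92 z [0.0555 0.0722 0.0844] med [ 0.5733 -0.0085  0.0722]
```

View pics/crop0.png

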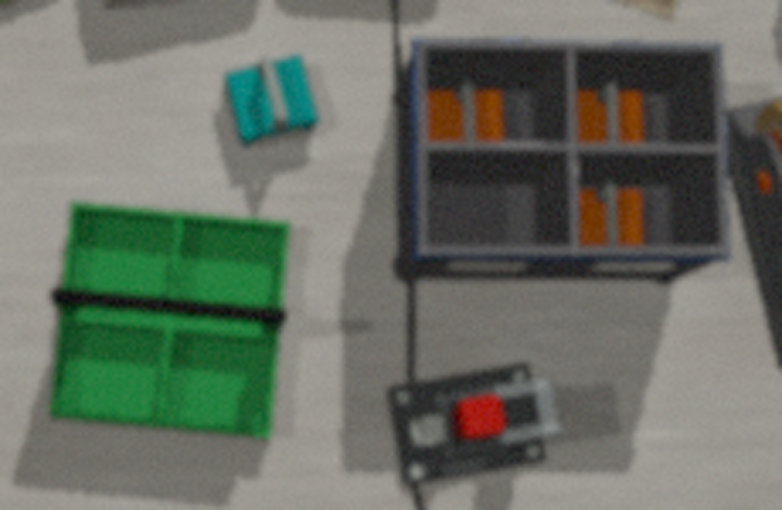

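```bash
cat > bails.py <<'E'
from h import *
def bails(P,I,dbg=True):
    # rough wells, world
    th=np.radians(-1.36); Rr=np.array([[np.cos(th),-np.sin(th)],[np.sin(th),np.cos(th)]])
    L=(P[...,:2]-np.array([.5998,-.0542]))@Rr   # to rack frame (assuming yaw -1.36)
    z=P[...,2]; hsv=cv2.cvtColor(I,cv2.COLOR_RGB2HSV)
    for sx in(1,-1):
        for sy in(1,-1):
            m=(abs(L[...,0]-33*sx*1e-3)<.027)&(abs(L[...,1]-48*sy*1e-3)<.042)
            org=m&(hsv[...,0]<20)&(hsv[...,1]>140)
            b=m&(z>.058)&(z<.076)&(hsv[...,1]<90)
            for n,k in(('org',org),('bail',b)):
                if k.sum()<8: print(sx,sy,n,k.sum());continue
                Q=L[k]*1000; r=cv2.minAreaRect(Q.astype(np.float32))
                print(sx,sy,n,k.sum(),'med',np.round(np.median(Q,0),1),'rng',np.round(np.percentile(Q,[3,97],0),1).tolist(),'z',np.round(np.median(z[k]),3))
E
python3 - <<'E'
from bails import *
for n in('top','scene'):
    d=np.load('c_%s.npz'%n); print(n); bails(d['P'],d['I'])
d=np.load('c_scene.npz');P=d['P'];I=d['I'];z=P[...,2];hsv=cv2.cvtColor(I,cv2.COLOR_RGB2HSV)
def rep(n,m):
    Q=P[m]; Q=Q[~np.isnan(Q).any(1)]
    r=cv2.minAreaRect((Q[:,:2]*1000).astype(np.float32)); print(n,len(Q),np.round(r[0],1),np.round(r[1],1),round(r[2],2),'z',np.round(np.percentile(Q[:,2],[2,50,98]),4))
def wb(a,b,c,e): return (P[...,0]>a)&(P[...,0]<b)&(P[...,1]>c)&(P[...,1]<e)
rep('rim',wb(.5,.7,-.18,.07)&(z>.134)&(z<.147))
rep('redtop',wb(.4,.46,-.03,.05)&(z>.176)&(hsv[...,1]>150))
rep('prong',wb(.38,.48,-.08,.06)&(z>.121)&(z<.13))
rep('handle',wb(.4,.6,.1,.3)&(z>.118)&(z<.13))
rep('pad',wb(.35,.62,.3,.57)&(hsv[...,0]>18)&(hsv[...,0]<32)&(hsv[...,1]>120)&(z<.01))
cv2.imwrite('pics/crop1.png',cv2.resize(I[220:400,260:490,::-1],None,fx=3.3,fy=3.3,interpolation=cv2.INTER_CUBIC))
E
```

```text
top
1 1 org 242 med [39.9 59.6] rng [[25.0, 29.3], [56.3, 78.7]] z 0.039
1 1 bail 48 med [38. 57.] rng [[17.7, 54.5], [54.2, 60.2]] z 0.068
1 -1 org 213 med [ 40.5 -41.2] rng [[24.0, -67.8], [57.5, -24.7]] z 0.039
1 -1 bail 46 med [ 39.2 -41.6] rng [[18.1, -44.8], [57.3, -38.1]] z 0.069
-1 1 org 0
-1 1 bail 0
-1 -1 org 212 med [-30.  -51.1] rng [[-46.5, -65.8], [-11.5, -25.4]] z 0.039
-1 -1 bail 48 med [-29.6 -38.7] rng [[-52.9, -41.9], [-13.9, -36.2]] z 0.069
scene
1 1 org 0
1 1 bail 0
1 -1 org 0
1 -1 bail 0
-1 1 org 0
-1 1 bail 1
-1 -1 org 0
-1 -1 bail 0
rim 2639 [598.1 -56.2] [202.  142.6] 88.52 z [0.1343 0.1391 0.1421]
redtop 177 [428.6  12.9] [24.5 25.9] 7.75 z [0.1763 0.1795 0.1817]
prong 460 [431.4  -6.2] [38.  75.4] 9.42 z [0.1212 0.1252 0.1298]
handle 262 [504.  201.5] [152.3  10.7] 83.39 z [0.1184 0.1217 0.1243]
pad 871 [491.2 440.4] [202.8 207.5] 9.06 z [-0.0006  0.0025  0.0055]
```

View pics/crop1.png

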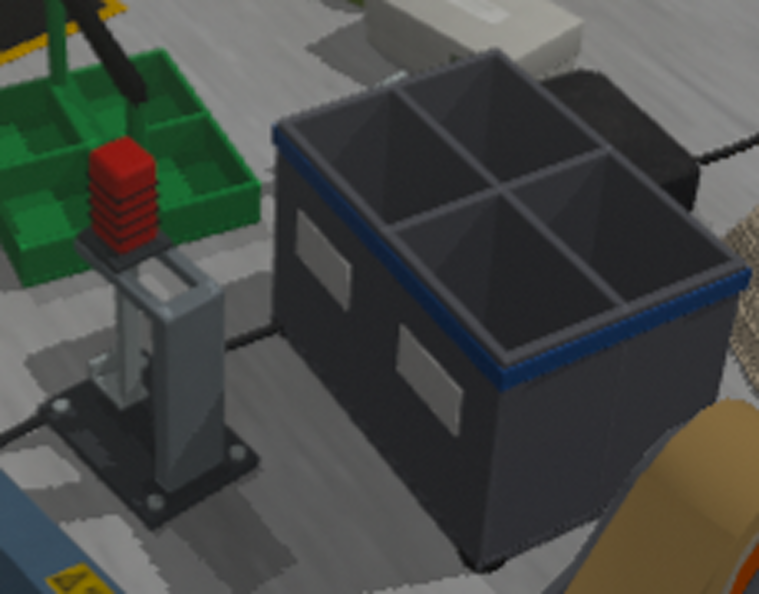

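```bash
cat > go.py <<'E'
import sys
from h import *
def go(x,y,z,yaw):  # mm, yaw of tool y axis in deg (world)
    s=bot.read_state(); M=R.from_rotvec(s['tcp_rot']).as_matrix(); p=s['tool_pos']*1000
    d=M.T@(np.array([x,y,z])-p); cy=np.degrees(np.arctan2(M[1,1],M[0,1]))
    t=-((yaw-cy+180)%360-180)
    print('t',round(s['time'],2),'tcp',np.round(p,1),'yawy',round(cy,2),'tilt',np.round(M[:2,2],4),'q',np.round(s['q'],2),'w',round(s['width'],3),'F',np.round(s['wrist_force'],2))
    print('rel tool',np.round(d,1),'turn',round(t,2),'dist',round(np.linalg.norm(d),0))
if __name__=='__main__': go(*map(float,sys.argv[1:]))
E
python3 go.py 429.5 14.4 250 98
```

```text
t 0.1 tcp [221.6 636.9 230.1] yawy 70.82 tilt [-0.0007 -0.0019] q [ 1.2   0.26  1.61  0.    1.27 -0.04] w 0.999 F [-0.58  0.59 -0.43]
rel tool [-400.9 -519.6  -18.9] turn -27.18 dist 657.0
```

Request:
{"api": "move_arm", "payload": {"steps": [[0, 0, -19, 0, 100], [-401, -520, -19, -27, 100], [-401, -520, -19, -27, 100], [-401, -520, -19, -27, 100], [-401, -520, -19, -27, 100], [-401, -520, -19, -27, 100], [-401, -520, -19, -27, 100], [-401, -520, -19, -27, 100], [-401, -520, -19, -27, 100], [-401, -520, -19, -27, 100], [-401, -520, -19, -27, 100], [-401, -520, -19, -27, 100], [-401, -520, -19, -27, 100], [-401, -520, -19, -27, 100], [-401, -520, -19, -27, 100], [-401, -520, -19, -27, 100], [-401, -520, -19, -27, 100], [-401, -520, -19, -27, 100], [-401, -520, -19, -27, 100], [-401, -520, -19, -27, 100]]}}

```text
time: 2.1
tool_pos: [0.4294, 0.0158, 0.2503]
tcp_rot: [-0.218, 3.134, 0.0]
wrist_force: [0.7, 0.1, -0.7]
width: 0.997
```

```bash
python3 go.py 429.5 14.4 134 98; python3 - <<'E'
from h import *
c=cam('scene');save(c,'s1.png'); print(bot.read_state()['time'])
E
```

```text
t 2.1 tcp [429.4  15.8 250.3] yawy 97.95 tilt [-0.      0.0001] q [-0.02 -0.23  2.07  0.    1.3  -1.73] w 0.997 F [ 0.74  0.05 -0.71]
rel tool [ 1.000e-01 -1.400e+00  1.163e+02] turn -0.05 dist 116.0
2.15
```

View pics/s1.png

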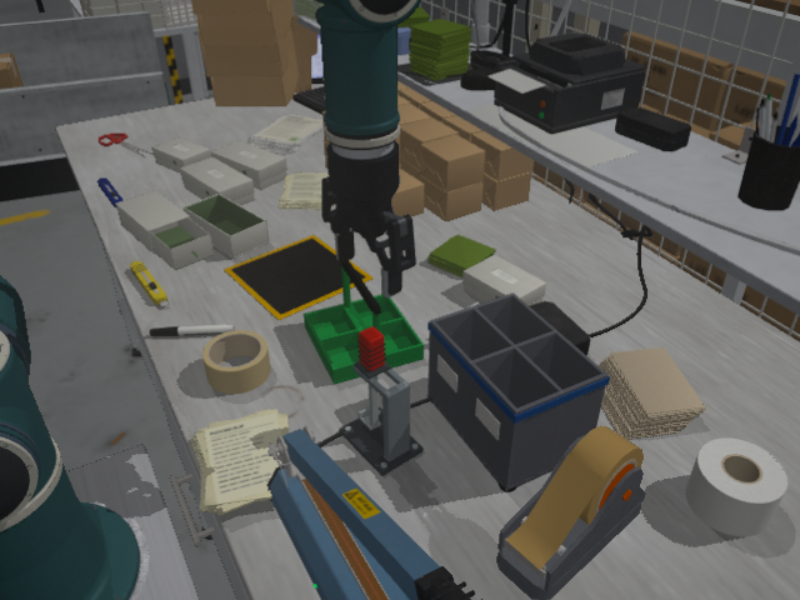

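The gripper is centred above the red grip at (370,345), with the jaws along the fork. Next I descend and close.

Request:
{"api": "move_arm", "payload": {"steps": [[0, -1, 50, 0, 100], [0, -1, 90, 0, 100], [0, -1, 105, 0, 100], [0, -1, 116, 0, 100], [0, -1, 116, 0, 100], [0, -1, 116, 0, 60], [0, -1, 116, 0, 20], [0, -1, 116, 0, 0], [0, -1, 116, 0, 0], [0, -1, 116, 0, 0], [0, -1, 116, 0, 0], [0, -1, 116, 0, 0]], "newtons": 90}}

```text
time: 3.35
tool_pos: [0.4307, 0.0136, 0.1354]
tcp_rot: [-0.214, 3.132, -0.0]
wrist_force: [-0.2, 1.4, 6.3]
width: 0.295
```

```bash
python3 go.py 429.5 14.4 134 98
```

```text
t 3.35 tcp [430.7  13.6 135.4] yawy 97.81 tilt [0.0019 0.    ] q [-0.03 -0.13  2.21  0.    1.06 -1.73] w 0.295 F [-0.25  1.39  6.28]
rel tool [1.1 0.9 1.4] turn -0.19 dist 2.0
```

Request:
{"api": "move_arm", "payload": {"steps": [[0, 0, -4, 0, 0], [0, 0, -8, 0, 0], [0, 0, -9, 0, 0], [0, 10, -9, 0, 0], [0, 25, -9, 0, 0], [1, 40, -9, 0, 0], [1, 55, -9, 0, 0], [1, 70, -9, 0, 0], [1, 80, -9, 0, 0], [1, 80, -30, 0, 0], [1, 80, -70, 0, 0], [1, 80, -115, 0, 0], [1, 80, -160, 0, 0], [1, 80, -190, 0, 0], [1, 80, -200, 0, 0], [1, 80, -200, 0, 0]]}}

```text
time: 4.95
tool_pos: [0.4186, 0.0931, 0.3354]
tcp_rot: [-0.214, 3.132, 0.0]
wrist_force: [-0.5, -0.1, -2.4]
width: 0.293
```

```bash
python3 go.py 429.5 14.4 134 98; python3 - <<'E'
from h import *
c=cam('scene');I=c['pixels'];save(c,'s2.png'); P=cloud(c)
np.savez('c_scene.npz',P=P,I=I)
c=cam('top');save(c,'t2.png'); P2=cloud(c); np.savez('c_top.npz',P=P2,I=c['pixels'])
E
```

```text
t 4.95 tcp [418.6  93.1 335.4] yawy 97.83 tilt [0.0027 0.0005] q [ 0.16 -0.27  1.95  0.    1.46 -1.55] w 0.293 F [-0.54 -0.07 -2.36]
rel tool [  0.5 -79.5 201.4] turn -0.17 dist 216.0
```

View pics/s2.png

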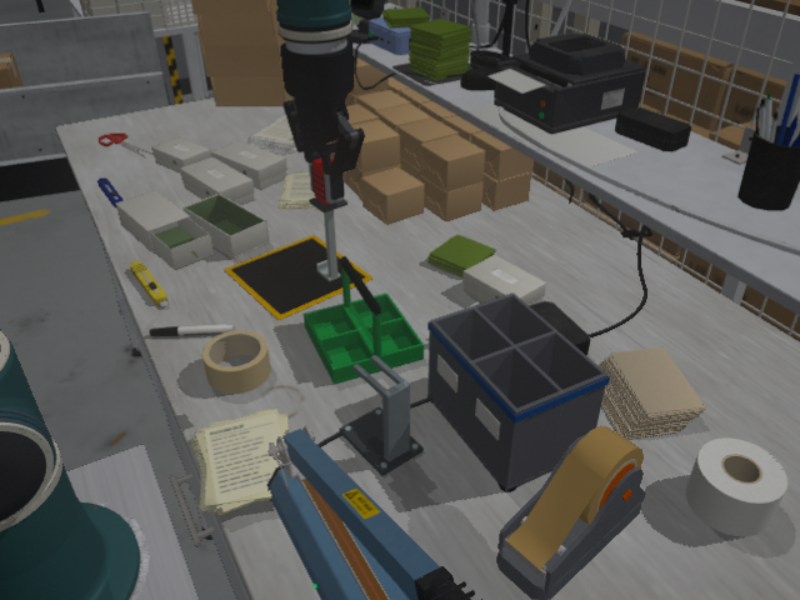

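View pics/t2.png

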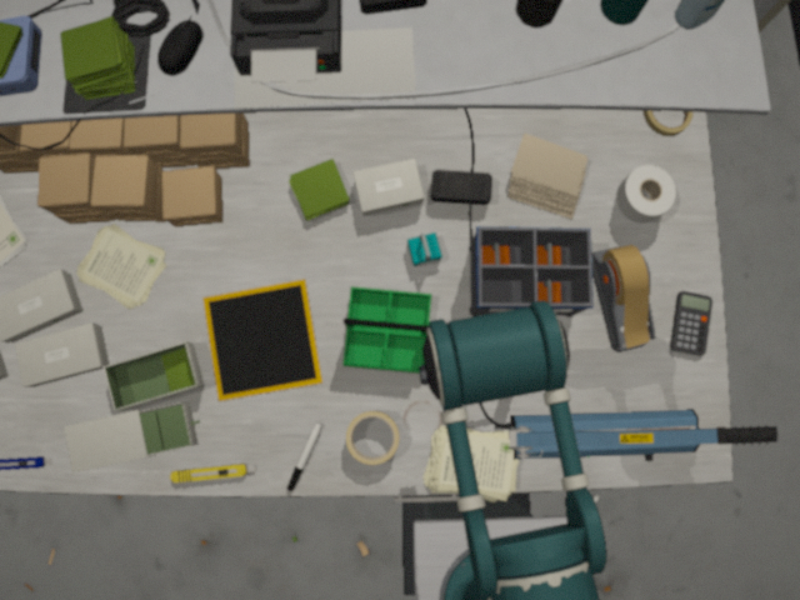

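```bash
cat >> h.py <<'E'
def proj(c,X):
    f=K(c); k=np.array([[f,0,c['cx']],[0,f,c['cy']],[0,0,1.]]); M=Rm(c)
    Xc=(np.atleast_2d(X)-np.array(c['xyz']))@M; Xc=Xc*[1,-1,-1]
    return cv2.projectPoints(Xc.astype(float),np.zeros(3),np.zeros(3),k,np.array([c['k1'],0,0,0.]))[0][:,0]
def boxpts(x0,x1,y0,y1,z0,z1):
    return np.array([[x,y,z] for x in(x0,x1) for y in(y0,y1) for z in(z0,z1)],float)/1000
ED=[(0,1),(2,3),(4,5),(6,7),(0,2),(1,3),(4,6),(5,7),(0,4),(1,5),(2,6),(3,7)]
PICK=[boxpts(-12,12,-13,13,-23,27),boxpts(-17,17,-17,17,-28,-23),boxpts(-5,5,-4,4,-130,-28),boxpts(-9,9,-4,26,-134,-130),boxpts(-9,9,22,26,-130,-122)]
def draw(c,img,boxes,pos,yaw,col=(0,255,0),s=1,off=(0,0)):
    M=R.from_euler('z',yaw,degrees=True).as_matrix()
    for b in boxes:
        p=(proj(c,b@M.T+np.array(pos)/1000)-np.array(off)+.5)*s
        for i,j in ED: cv2.line(img,tuple(np.int32(p[i]*16)),tuple(np.int32(p[j]*16)),col,1,cv2.LINE_AA,4)
def crop(c,off,wh,s,n,items):
    im=cv2.resize(np.ascontiguousarray(c['pixels'][off[1]:off[1]+wh[1],off[0]:off[0]+wh[0],::-1]),None,fx=s,fy=s,interpolation=cv2.INTER_CUBIC)
    raw=im.copy()
    for b,p,y,col in items: draw(c,im,b,p,y,col,s,off)
    cv2.imwrite('pics/'+n,np.hstack([raw,im]))
E
python3 - <<'E'
from h import *
c=cam('scene')
crop(c,(215,120),(95,115),4.2,'pk.png',[(PICK,(418.6,93.1,353),7.8,(0,255,0))])
E
```

```text
(no output)
```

View pics/pk.png

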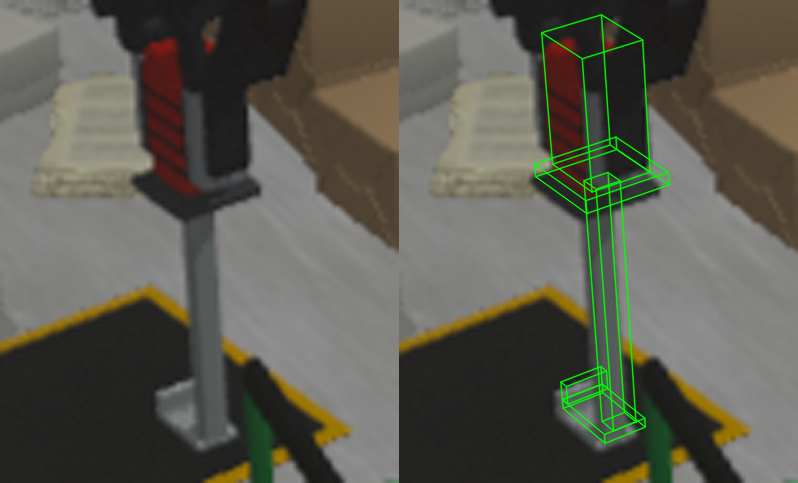

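```bash
python3 - <<'E'
from h import *
c=cam('scene'); P=cloud(c); M=R.from_euler('z',7.8,degrees=True).as_matrix()
L=((P*1000-[418.6,93.1,353])@M)
m=(abs(L[...,0])<25)&(L[...,1]>-12)&(L[...,1]<40)&(L[...,2]<-110)&(L[...,2]>-150)
print(m.sum()); print(np.round(np.percentile(L[m],[1,5,25,50,75,95,99],0),1))
m=(abs(L[...,0])<12)&(abs(L[...,1])<14)&(L[...,2]<-40)&(L[...,2]>-110); print('shank',m.sum(),np.round(np.percentile(L[m],[5,50,95],0),1))
for a in(-50,-70,-90,-105):
    k=m&(abs(L[...,2]-a)<8); print(a,np.round(np.median(L[k],0),1),np.round(np.percentile(L[k],[5,95],0),1).tolist())
m=(abs(L[...,0])<30)&(abs(L[...,1])<30)&(L[...,2]<-18)&(L[...,2]>-36); print('collar',np.round(np.percentile(L[m],[1,5,50,95,99],0),1))
# score by shifting model silhouettes of lower part: depth-based
E
```

```text
223
[[ -13.8   -6.  -136.7]
 [ -13.3   -5.1 -136. ]
 [ -10.    -3.6 -133.5]
 [  -7.5    0.6 -130.1]
 [  -3.4   19.9 -123.7]
 [   0.6   23.4 -113. ]
 [   2.5   24.9 -110.7]]
shank 308 [[-9.70e+00 -5.70e+00 -1.06e+02]
 [-6.30e+00 -3.60e+00 -7.41e+01]
 [ 1.00e-01  2.10e+00 -4.41e+01]]
-50 [ -7.1  -3.7 -49.6] [[-9.2, -5.7, -56.7], [-0.1, 2.4, -42.8]]
-70 [ -5.5  -3.8 -69.9] [[-9.4, -5.6, -76.6], [0.2, 0.8, -63.1]]
-90 [ -5.9  -3.5 -90.1] [[-9.8, -5.9, -97.4], [0.2, 1.9, -83.1]]
-105 [  -6.7   -3.5 -103.1] [[-9.9, -5.2, -109.0], [0.4, 3.1, -97.5]]
collar [[-21.1 -20.7 -31.4]
 [-20.5 -19.1 -30.7]
 [-13.8 -12.3 -26.6]
 [  9.2  11.4 -19. ]
 [ 12.5  15.8 -18.2]]
```

```bash
python3 go.py 639.5 -34.6 300 88.6
```

```text
t 5.15 tcp [416.6  92.6 331.4] yawy 97.82 tilt [-0.0047 -0.0007] q [ 0.16 -0.27  1.95  0.    1.46 -1.55] w 0.293 F [-0.04  0.79 -1.53]
rel tool [-203.6 -156.4   30.5] turn 9.22 dist 259.0
```

```bash
python3 - <<'E'
from h import *
for i in range(5):
    s=bot.read_state(); print(s['time'],s['tool_pos'],s['q'],s['joint_vel'],s['wrist_force'])
    cam('scene')
E
```

```text
5.15 [0.41664887 0.09262701 0.33142892] [ 1.60364490e-01 -2.65816991e-01  1.95220445e+00  2.56152810e-05
  1.45999542e+00 -1.54693304e+00] [-0.00074451  0.00125419 -0.00280696  0.0009737   0.00295595  0.0009496 ] [-0.03869415  0.78582549 -1.532419  ]
5.2 [0.41676159 0.09259954 0.33163197] [ 1.60278103e-01 -2.65818493e-01  1.95184379e+00  1.60341640e-06
  1.46012357e+00 -1.54693645e+00] [-0.00178907 -0.00121356 -0.01014958 -0.00011256  0.00136516 -0.00132916] [-0.61418644 -1.00088584 -2.03486808]
5.25 [0.41691248 0.09262991 0.33197219] [ 1.60281445e-01 -2.65975948e-01  1.95135709e+00  1.45705277e-05
  1.46022427e+00 -1.54695341e+00] [-8.89109068e-04 -2.50338527e-03 -1.45974962e-02  1.17708315e-03
  4.59492933e-04 -6.46477720e-05] [ 0.74841919  0.08863403 -0.55344713]
5.3 [0.41715138 0.09261257 0.33242943] [ 1.60186631e-01 -2.66144746e-01  1.95067072e+00 -2.82601157e-05
  1.46033812e+00 -1.54699284e+00] [-0.00158926 -0.00557289 -0.01269063 -0.00050306  0.00117281  0.00041755] [ 0.15837899  1.01568799 -1.26836751]
5.35 [0.41737028 0.0926349  0.33285122] [ 1.60166438e-01 -2.66354003e-01  1.95007850e+00 -4.05721330e-05
  1.46036281e+00 -1.54701156e+00] [-0.00073774 -0.00401013 -0.01125208  0.00038105  0.00050117 -0.00122531] [ 0.03868734 -1.0513556  -0.8197683 ]
```

```bash
python3 go.py 637.5 -35 310 88.6
```

```text
t 5.4 tcp [417.6  92.7 333.2] yawy 97.81 tilt [-0.0018 -0.0003] q [ 0.16 -0.27  1.95 -0.    1.46 -1.55] w 0.292 F [ 0.16  0.47 -2.19]
rel tool [-200.6 -156.4   22.9] turn 9.21 dist 255.0
```

Request:
{"api": "move_arm", "payload": {"steps": [[-20, -16, 0, 1, 0], [-50, -40, 0, 3, 0], [-85, -66, 0, 5, 0], [-120, -94, 0, 7, 0], [-155, -120, 5, 9, 0], [-180, -140, 15, 9, 0], [-195, -152, 20, 9, 0], [-201, -156, 24, 9, 0], [-201, -156, 24, 9, 0], [-201, -156, 24, 9, 0], [-201, -156, 24, 9, 0], [-201, -156, 24, 9, 0]]}}

```text
time: 6.6
tool_pos: [0.6378, -0.0338, 0.3113]
tcp_rot: [0.031, 3.14, -0.0]
wrist_force: [-0.3, 0.2, -2.2]
width: 0.294
```

```bash
python3 - <<'E'
from h import *
from go import go
from bails import bails
go(637.5,-35,159.5,88.6)
c=cam('scene'); s=bot.read_state(); print(s['tool_pos'])
p=s['tool_pos']*1000
crop(c,(330,110),(140,180),3,'a1.png',[(PICK,(p[0]-2.5,p[1]-1.1,p[2]+18.5),-1.4,(0,255,0))])
c=cam('top'); save(c,'t3.png'); bails(cloud(c),c['pixels'])
E
```

```text
t 6.6 tcp [637.8 -33.8 311.3] yawy 88.86 tilt [ 0.0013 -0.    ] q [-0.09  0.16  1.59  0.    1.4  -1.64] w 0.294 F [-0.35  0.23 -2.23]
rel tool [  0.5  -1.2 151.8] turn 0.26 dist 152.0
[ 0.63793685 -0.03387092  0.31129937]
1 1 org 287 med [37.2 45.6] rng [[24.8, 18.9], [56.3, 78.4]] z 0.039
1 1 bail 49 med [38.2 57.2] rng [[17.7, 54.3], [53.4, 60.1]] z 0.068
1 -1 org 101 med [ 39.9 -31.9] rng [[26.0, -41.8], [57.1, -24.0]] z 0.039
1 -1 bail 11 med [ 54.2 -39.8] rng [[19.5, -42.7], [58.3, -38.5]] z 0.068
-1 1 org 0
-1 1 bail 0
-1 -1 org 73 med [-28.2 -29.9] rng [[-46.6, -35.9], [-11.9, -25.2]] z 0.039
-1 -1 bail 0
```

View pics/a1.png

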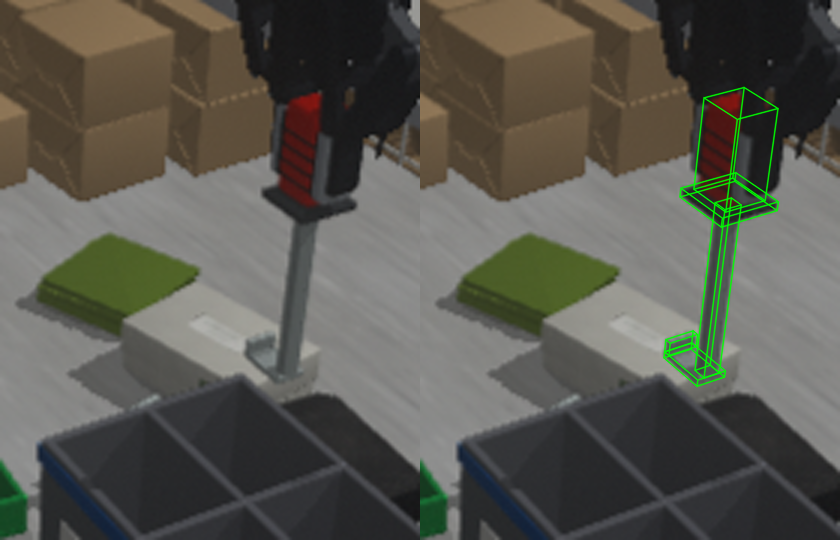

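View pics/t3.png

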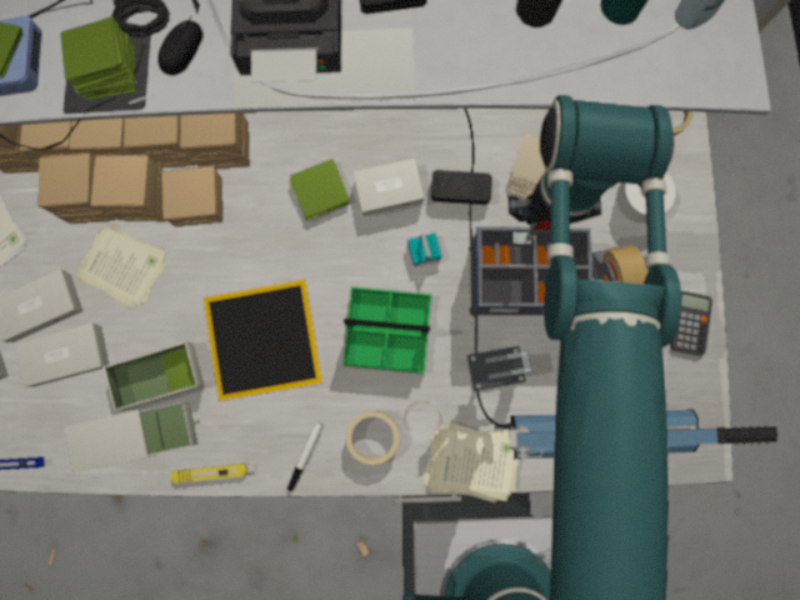

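The overlay matches the picker within about 1 px, and the foot hangs over well A at (260,350) in the crop. Next I descend into the well.

Request:
{"api": "move_arm", "payload": {"steps": [[0, -1, 30, 0, 0], [0, -1, 65, 0, 0], [0, -1, 95, 0, 0], [0, -1, 120, 0, 0], [0, -1, 138, 0, 0], [0, -1, 148, 0, 0], [0, -1, 152, 0, 0], [0, -1, 152, 0, 0], [0, -1, 152, 0, 0]]}}

```text
time: 7.6
tool_pos: [0.6392, -0.0355, 0.1598]
tcp_rot: [0.032, 3.139, -0.0]
wrist_force: [0.4, 0.3, -1.2]
width: 0.295
```

```bash
cat > look.py <<'E'
import sys
from h import *
from go import go
def look(name,off,wh,s,yaw,dx=-2.5,dy=-1.1,dz=18.5,cn='top'):
    c=cam(cn); st=bot.read_state(); p=st['tool_pos']*1000
    M=R.from_euler('z',yaw,degrees=True).as_matrix()
    o=p+M@np.array([dx,dy,dz]); print('origin',np.round(o,1),'F',np.round(st['wrist_force'],1),'w',round(st['width'],3))
    if cn=='top': o=o+np.array([1.7,2,0])
    crop(c,off,wh,s,name,[(PICK,o,yaw,(0,255,0))])
E
python3 - <<'E'
from look import *
go(637.5,-35,159.5,88.6)
look('a2.png',(370,170),(110,100),3.6,-1.4)
E
```

```text
t 7.6 tcp [639.2 -35.5 159.8] yawy 88.82 tilt [ 0.0023 -0.0002] q [-0.09  0.25  1.76  0.    1.13 -1.64] w 0.295 F [ 0.4   0.31 -1.16]
rel tool [1.7 0.4 0.3] turn 0.22 dist 2.0
origin [636.8 -36.5 178.5] F [ 0.9 -0.3 -1.6] w 0.294
```

View pics/a2.png

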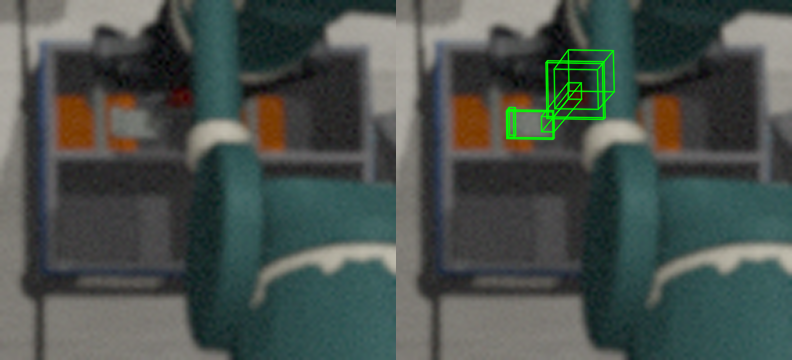

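The top crop shows the blade at (125,122) just short of the bail at (99,120), with the overlay on it. Next I slide it under the bar.

Request:
{"api": "move_arm", "payload": {"steps": [[0, 5, 0, 0, 0], [0, 10, 0, 0, 0], [0, 15, 0, 0, 0], [0, 20, 0, 0, 0], [0, 23, 0, 0, 0], [0, 23, 0, 0, 0], [0, 23, 0, 0, 0]]}}

```text
time: 8.35
tool_pos: [0.6387, -0.0123, 0.1582]
tcp_rot: [-0.032, -3.141, 0.0]
wrist_force: [1.0, -0.7, -1.6]
width: 0.292
```

```bash
python3 - <<'E'
from look import *
look('a3.png',(370,170),(110,100),3.6,-1.4)
c=cam('top'); from bails import bails; bails(cloud(c),c['pixels'])
E
```

```text
origin [636.2 -13.5 176.7] F [ 0.   1.1 -0.8] w 0.297
1 1 org 135 med [34.2 66.7] rng [[22.6, 29.5], [55.7, 79.1]] z 0.039
1 1 bail 56 med [35.  57.1] rng [[18.7, 45.1], [53.2, 60.1]] z 0.069
1 -1 org 207 med [ 40.7 -41. ] rng [[25.2, -67.5], [57.1, -24.5]] z 0.039
1 -1 bail 46 med [ 37.8 -41.4] rng [[18.6, -45.1], [57.9, -37.7]] z 0.068
-1 1 org 0
-1 1 bail 0
-1 -1 org 0
-1 -1 bail 0
```

View pics/a3.png

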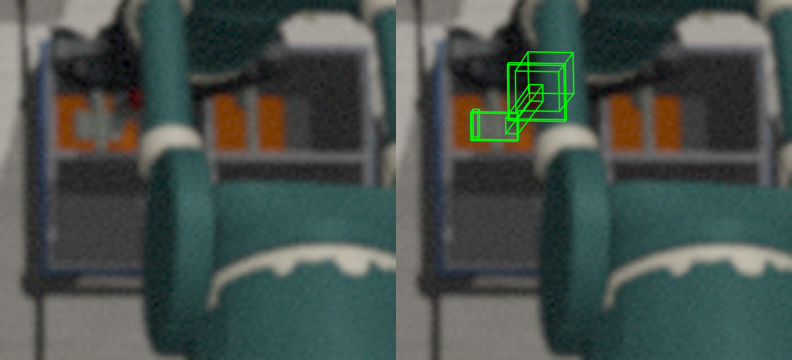

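The blade now passes under the bail at (98,122), and the bail hasn't moved. Lifting.

Request:
{"api": "move_arm", "payload": {"steps": [[0, 0, -5, 0, 0], [0, 0, -10, 0, 0], [0, 0, -14, 0, 0], [0, 0, -18, 0, 0], [0, 0, -24, 0, 0], [0, 0, -34, 0, 0], [0, 0, -50, 0, 0], [0, 0, -70, 0, 0], [0, 0, -90, 0, 0], [0, 0, -110, 0, 0], [0, 0, -130, 0, 0], [0, 0, -150, 0, 0], [0, 0, -165, 0, 0], [0, 0, -175, 0, 0], [0, 0, -178, 0, 0], [0, 0, -178, 0, 0]]}}

```text
time: 10.05
tool_pos: [0.6388, -0.0125, 0.3365]
tcp_rot: [0.032, 3.141, -0.0]
wrist_force: [-0.2, 0.0, -2.5]
width: 0.298
```

```bash
python3 - <<'E'
from look import *
look('a4.png',(330,110),(140,180),3,-1.4,cn='scene')
c=cam('top');save(c,'t4.png')
E
```

```text
origin [635.9 -13.5 354.1] F [-0.7 -0.2 -2.4] w 0.295
```

View pics/a4.png

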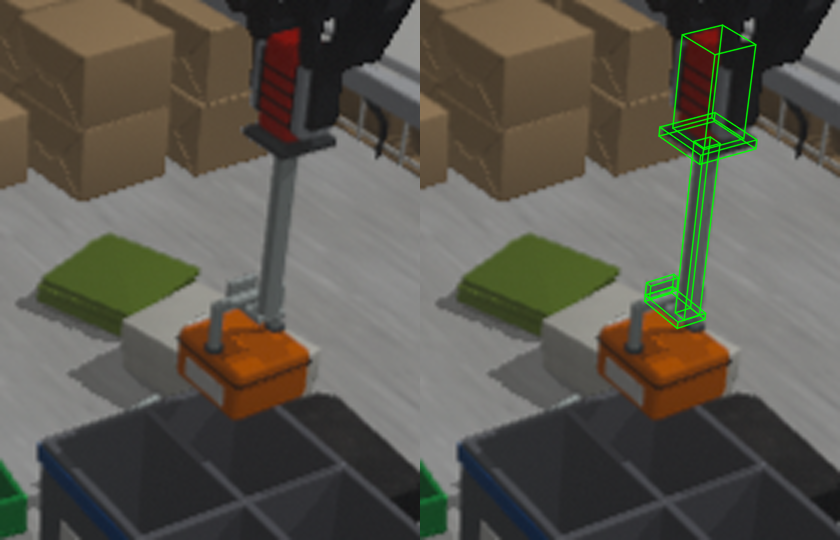

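View pics/t4.png

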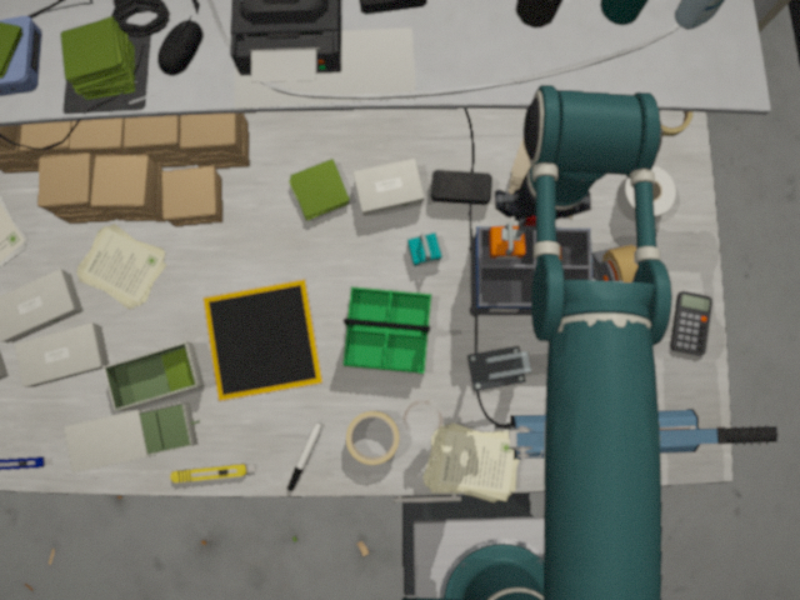

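The cassette hangs level on the hook at (243,350) in the crop, clear of the rim. Next I measure where it sits relative to the TCP and where the caddy is.

```bash
cat > meas.py <<'E'
from h import *
# everything reported in 'scene' frame (top shifted by -1.7,-2.0)
SH=np.array([-1.7,-2.0,0])
def clouds():
    o=[]
    for n in('top','scene'):
        c=cam(n); P=cloud(c)*1000
        if n=='top': P=P+SH
        o.append((n,P,cv2.cvtColor(c['pixels'],cv2.COLOR_RGB2HSV),c))
    return o
def rect(Q): return cv2.minAreaRect(Q[:,:2].astype(np.float32))
def cassette(cl,ztop,xy,rad=60):
    for n,P,h,c in cl:
        m=(h[...,0]<20)&(h[...,1]>140)&(abs(P[...,2]-ztop)<6)&(np.hypot(P[...,0]-xy[0],P[...,1]-xy[1])<rad)
        if m.sum()<20: print(n,'cas',m.sum());continue
        Q=P[m]; r=rect(Q); print(n,'cas n',m.sum(),'c',np.round(r[0],1),np.round(r[1],1),round(r[2],1),'z',np.round(np.median(Q[:,2]),1))
def caddy(cl):
    for n,P,h,c in cl:
        z=P[...,2]; w=(P[...,0]>380)&(P[...,0]<640)&(P[...,1]>80)&(P[...,1]<320)
        m=w&(z>117)&(z<129)&(h[...,2]<90)&(h[...,1]<120)
        g=w&(z>24)&(z<36)&(h[...,0]>50)&(h[...,0]<80)&(h[...,1]>120)
        for k,mm in(('handle',m),('walls',g)):
            if mm.sum()<30: print(n,k,mm.sum());continue
            r=rect(P[mm]); print(n,k,mm.sum(),np.round(r[0],1),np.round(r[1],1),round(r[2],2))
E
python3 - <<'E'
from meas import *
from go import go
cl=clouds(); go(504.8,202,300,84)
cassette(cl,201,(636,0)); caddy(cl)
E
```

```text
t 10.25 tcp [638.1 -12.4 334.7] yawy 88.82 tilt [-0.0025  0.0002] q [-0.06  0.15  1.55  0.    1.44 -1.61] w 0.292 F [ 0.17 -0.25 -3.53]
rel tool [137.7 211.6  35.1] turn 4.82 dist 255.0
top cas n 378 c [6.315e+02 1.000e-01] [57.  49.5] 89.9 z 200.3
scene cas n 507 c [630.8  -2.6] [50.5 55.7] 1.8 z 199.2
top handle 191 [503.2 201.2] [146.5   8.7] 83.88
top walls 668 [503.7 201.5] [146.3 144.1] 83.83
scene handle 263 [504.3 199.6] [148.9  10.7] 83.91
scene walls 1262 [503.9 200.5] [155.4 148.6] 83.25
```

```bash
python3 go.py 552.2 220.8 300 82.5
```

```text
t 10.25 tcp [638.1 -12.4 334.7] yawy 88.82 tilt [-0.0025  0.0002] q [-0.06  0.15  1.55  0.    1.44 -1.61] w 0.292 F [ 0.17 -0.25 -3.53]
rel tool [ 90.7 231.4  35. ] turn 6.32 dist 251.0
```

Request:
{"api": "move_arm", "payload": {"steps": [[2, 5, 0, 0, 0], [6, 15, 0, 0, 0], [11, 29, 0, 0, 0], [19, 48, 0, 1, 0], [27, 69, 0, 2, 0], [36, 91, 0, 3, 0], [45, 115, 0, 3, 0], [54, 138, 0, 4, 0], [63, 161, 0, 5, 0], [72, 183, 5, 6, 0], [80, 203, 12, 6, 0], [85, 217, 20, 6, 0], [89, 227, 27, 6, 0], [91, 231, 32, 6, 0], [91, 231, 35, 6, 0], [91, 231, 35, 6, 0], [91, 231, 35, 6, 0], [91, 231, 35, 6, 0], [91, 231, 35, 6, 0]]}}

```text
time: 12.15
tool_pos: [0.553, 0.2199, 0.3017]
tcp_rot: [0.198, 3.135, 0.0]
wrist_force: [0.3, -0.2, -2.7]
width: 0.295
```

```bash
python3 - <<'E'
from meas import *
from go import go
cl=clouds(); go(552.2,220.8,300,82.5)
cassette(cl,165,(546,232)); caddy(cl)
save(cl[1][3],'s5.png')
E
```

```text
t 12.25 tcp [552.8 220.1 301.6] yawy 82.79 tilt [0.0005 0.0001] q [ 0.34  0.08  1.69 -0.    1.37 -1.11] w 0.297 F [ 0.22 -0.8  -1.99]
rel tool [0.7 0.6 1.6] turn 0.29 dist 2.0
top cas n 261 c [540.6 232.4] [55.3 34.7] 84.7 z 167.0
scene cas n 384 c [547.1 229.4] [56.3 49.2] 83.5 z 165.8
top handle 152 [501.7 192.6] [128.9   8.7] 83.97
top walls 505 [503.1 199.2] [146.4 144.6] 83.36
scene handle 262 [503.9 199.9] [150.6  10.8] 83.41
scene walls 1262 [504.1 200. ] [152.7 148.4] 83.84
```

View pics/s5.png

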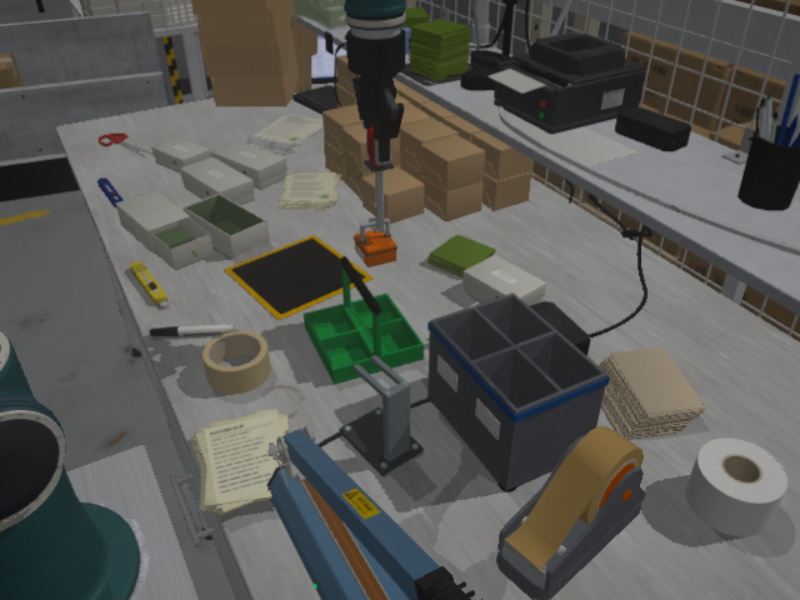

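The cassette is over the far-left pocket. In the scene camera it is 2-3 mm short in y and square within 0.3°. I nudge it and lower.

Request:
{"api": "move_arm", "payload": {"steps": [[0, 2, 5, 0, 0], [0, 2, 15, 0, 0], [0, 2, 30, 0, 0], [0, 2, 45, 0, 0], [0, 2, 60, 0, 0], [0, 2, 75, 0, 0], [0, 2, 88, 0, 0], [0, 2, 96, 0, 0], [0, 2, 100, 0, 0], [0, 2, 100, 0, 0]]}}

```text
time: 13.25
tool_pos: [0.5526, 0.2223, 0.2007]
tcp_rot: [-0.197, -3.135, 0.0]
wrist_force: [1.3, 1.1, -2.0]
width: 0.294
```

```bash
python3 - <<'E'
from meas import *
from go import go
cl=clouds(); go(552.2,220.8,172.7,82.5)
cassette(cl,65,(546,232)); caddy(cl)
crop(cl[1][3],(225,165),(130,145),3,'s6.png',[])
E
```

```text
t 13.35 tcp [553.3 222.5 202. ] yawy 82.82 tilt [0.0012 0.0004] q [ 0.34  0.14  1.81 -0.    1.19 -1.1 ] w 0.296 F [-0.19  0.43 -2.52]
rel tool [ 0.9 -1.9 29.3] turn 0.32 dist 29.0
top cas n 234 c [538.1 234.5] [55.7 32.8] 84.7 z 65.9
scene cas n 239 c [547.2 233. ] [58.4 49.2] 85.5 z 66.0
top handle 192 [503.2 193.5] [131.8   9. ] 83.27
top walls 421 [517.3 190.6] [142.3 135.4] 19.4
scene handle 291 [525.2 195.7] [148.7  54.6] 82.88
scene walls 1170 [503.9 200.9] [155.  148.3] 83.66
```

View pics/s6.png

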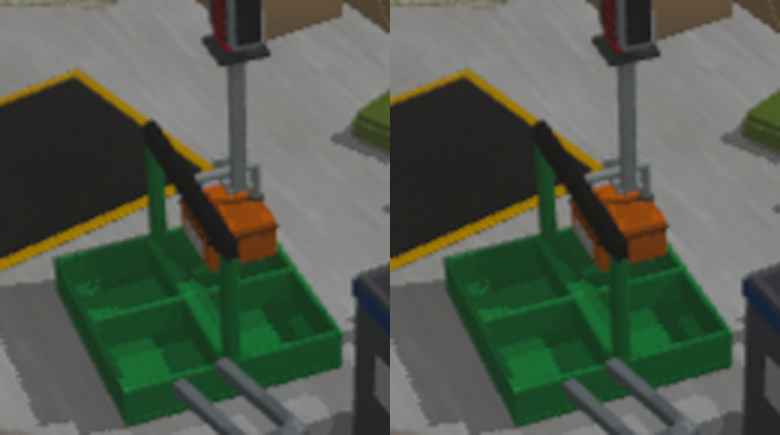

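Request:
{"api": "move_arm", "payload": {"steps": [[0, -1, 6, 0, 0], [0, -1, 13, 0, 0], [0, -1, 19, 0, 0], [0, -1, 24, 0, 0], [0, -1, 28, 0, 0], [0, -1, 31, 0, 0], [0, -1, 33, 0, 0], [0, -1, 33, 0, 0]]}}

```text
time: 14.15
tool_pos: [0.5527, 0.2214, 0.1682]
tcp_rot: [-0.197, -3.135, 0.0]
wrist_force: [-0.1, -0.0, -1.0]
width: 0.294
```

```bash
python3 - <<'E'
from meas import *
from go import go
cl=clouds(); go(552.2,220.8,172.7,82.5)
cassette(cl,37,(546,232)); caddy(cl)
crop(cl[1][3],(225,165),(130,145),3,'s7.png',[])
E
```

```text
t 14.25 tcp [552.9 221.5 168.6] yawy 82.82 tilt [0.0006 0.0002] q [ 0.34  0.16  1.85  0.    1.13 -1.11] w 0.291 F [-0.44 -0.18 -1.27]
rel tool [ 0.6 -0.8 -4.1] turn 0.32 dist 4.0
top cas n 213 c [536.3 233.5] [55.3 29.8] 83.6 z 37.5
scene cas n 201 c [546.7 230.6] [54.2 49.5] 84.8 z 36.7
top handle 154 [503.5 192.7] [130.1   8.6] 83.82
top walls 405 [502.5 203.5] [129.3 161.4] 2.78
scene handle 294 [525.2 198.9] [149.9  53.5] 84.11
scene walls 1185 [503.7 200.1] [153.1 148.7] 83.39
```

View pics/s7.png

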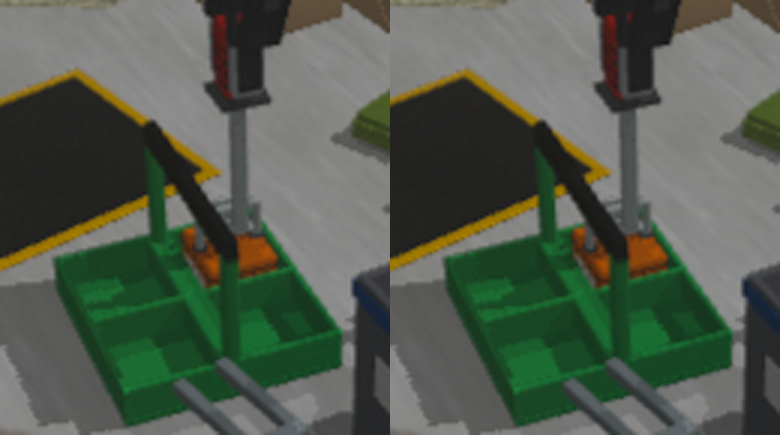

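The cassette is seated: its top is at z = 37 mm and the picker is unloaded. Next I drop the hook clear of the bar, back it out and rise.

Request:
{"api": "move_arm", "payload": {"steps": [[0, 0, 5, 0, 0], [0, 0, 9, 0, 0], [0, 0, 9, 0, 0], [0, 0, 9, 0, 0], [0, -5, 9, 0, 0], [0, -12, 9, 0, 0], [0, -19, 9, 0, 0], [0, -25, 9, 0, 0], [0, -27, 9, 0, 0], [0, -27, 9, 0, 0], [0, -27, -10, 0, 0], [0, -27, -45, 0, 0], [0, -27, -90, 0, 0], [0, -27, -135, 0, 0], [0, -27, -145, 0, 0], [0, -27, -145, 0, 0]]}}

```text
time: 15.85
tool_pos: [0.5507, 0.1952, 0.3164]
tcp_rot: [0.196, 3.13, 0.003]
wrist_force: [0.7, 0.1, -0.8]
width: 0.296
```

```bash
python3 - <<'E'
from meas import *
from go import go
cl=clouds(); go(635.6,-135,310,88.6)
cassette(cl,37,(546,232)); caddy(cl)
crop(cl[1][3],(225,100),(130,180),3,'s8.png',[])
from bails import bails; c=cl[0][3]; bails(cloud(c),c['pixels'])
E
```

```text
t 15.95 tcp [548.5 194.4 311.6] yawy 82.82 tilt [-0.0022 -0.0006] q [ 0.3   0.05  1.7   0.    1.39 -1.15] w 0.29 F [ 0.16  0.03 -2.04]
rel tool [-127.5 -316.     1.6] turn -5.78 dist 341.0
top cas n 193 c [546.3 221.3] [34.5 51.3] 89.4 z 37.7
scene cas n 249 c [546.5 231.3] [57.1 49.4] 85.0 z 36.6
top handle 149 [503.6 201.1] [146.5   9. ] 83.49
top walls 447 [504.1 201.3] [146.1 145.4] 83.53
scene handle 265 [504.  200.9] [150.7  10.8] 83.9
scene walls 1171 [503.9 200.2] [157.5 148.8] 84.65
1 1 org 0
1 1 bail 0
1 -1 org 211 med [ 40.2 -41.5] rng [[24.2, -67.3], [57.0, -24.7]] z 0.039
1 -1 bail 46 med [ 36.4 -41.2] rng [[18.9, -44.9], [57.1, -38.8]] z 0.069
-1 1 org 0
-1 1 bail 0
-1 -1 org 220 med [-30.  -50.8] rng [[-46.4, -65.7], [-11.5, -25.2]] z 0.039
-1 -1 bail 46 med [-29.8 -38.7] rng [[-53.1, -41.5], [-14.2, -35.9]] z 0.069
```

View pics/s8.png

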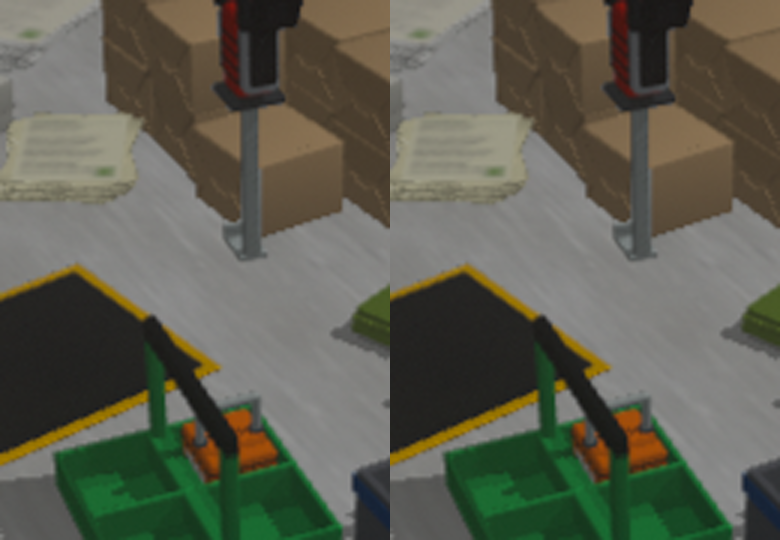

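```bash
python3 - <<'E'
from h import *
from go import go
d=np.load('c_top.npz');P=d['P']
m=(P[...,0]>.48)&(P[...,0]<.72)&(P[...,1]<-.165)&(P[...,1]>-.3); print(np.nanpercentile(P[...,2][m],99), P[m][np.nanargmax(P[...,2][m])])
go(632.4,-134.4,310,88.6)
E
```

```text
0.13229888656377808 [ 0.58139407 -0.21166709  0.13705224]
t 15.95 tcp [548.5 194.4 311.6] yawy 82.82 tilt [-0.0022 -0.0006] q [ 0.3   0.05  1.7   0.    1.39 -1.15] w 0.29 F [ 0.16  0.03 -2.04]
rel tool [-124.3 -315.8    1.6] turn -5.78 dist 339.0
```

Request:
{"api": "move_arm", "payload": {"steps": [[-8, -20, 0, 0, 0], [-23, -58, 0, -1, 0], [-40, -100, 0, -2, 0], [-57, -145, 0, -3, 0], [-74, -188, 0, -4, 0], [-91, -230, 0, -5, 0], [-107, -270, 2, -6, 0], [-118, -300, 4, -6, 0], [-123, -316, 4, -6, 0], [-123, -316, 4, -6, 0], [-123, -316, 4, -6, 0], [-123, -316, 4, -6, 0], [-123, -316, 4, -6, 0]]}}

```text
time: 17.25
tool_pos: [0.6317, -0.1327, 0.3093]
tcp_rot: [-0.03, -3.141, -0.001]
wrist_force: [0.0, -0.6, -0.6]
width: 0.291
```

```bash
python3 - <<'E'
from look import *
go(632.4,-134.4,159.5,88.6)
look('b1.png',(360,120),(130,180),3,-1.4,cn='scene')
E
```

```text
t 17.25 tcp [ 631.7 -132.7  309.3] yawy 88.92 tilt [-0.      0.0004] q [-0.25  0.17  1.57  0.    1.4  -1.8 ] w 0.291 F [ 0.04 -0.6  -0.6 ]
rel tool [ -0.8  -1.7 149.8] turn 0.32 dist 150.0
origin [ 629.2 -133.9  328. ] F [ 0.5 -0.4 -0.8] w 0.289
```

View pics/b1.png

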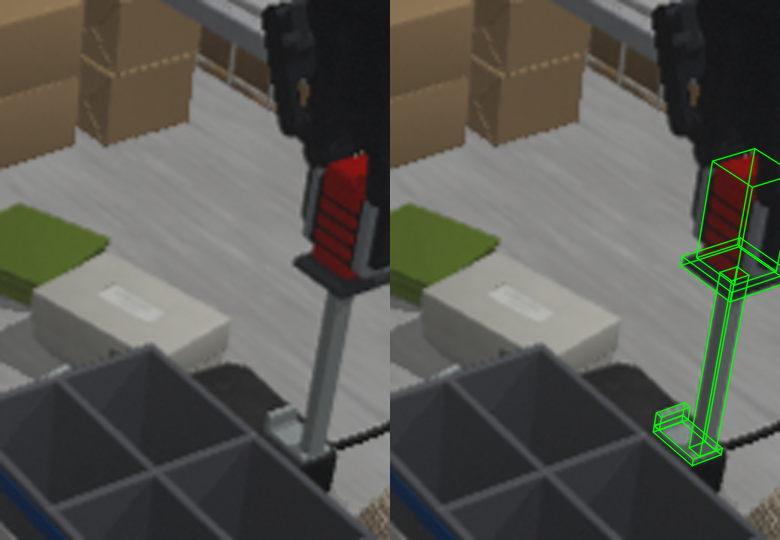

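The overlay still fits within about 1 px, so the picker hasn't slipped in the grip. Next I descend into well B and advance.

Request:
{"api": "move_arm", "payload": {"steps": [[0, -2, 30, 0, 0], [0, -2, 65, 0, 0], [0, -2, 95, 0, 0], [0, -2, 120, 0, 0], [0, -2, 138, 0, 0], [0, -2, 147, 0, 0], [0, -2, 150, 0, 0], [0, -2, 150, 0, 0], [0, -2, 150, 0, 0], [0, -2, 150, 0, 0]]}}

```text
time: 18.3
tool_pos: [0.6327, -0.1365, 0.1609]
tcp_rot: [0.032, 3.139, -0.001]
wrist_force: [0.4, -0.3, -1.3]
width: 0.293
```

```bash
python3 - <<'E'
from look import *
go(632.4,-134.4,159.5,88.6)
look('b2.png',(380,170),(110,100),3.6,-1.4)
E
```

```text
t 18.3 tcp [ 632.7 -136.5  160.9] yawy 88.82 tilt [ 0.0026 -0.0007] q [-0.25  0.26  1.74  0.    1.14 -1.8 ] w 0.293 F [ 0.39 -0.33 -1.26]
rel tool [0.4 2.1 1.4] turn 0.22 dist 3.0
origin [ 630.  -137.5  179.2] F [ 0.3 -1.1 -0.7] w 0.294
```

View pics/b2.png

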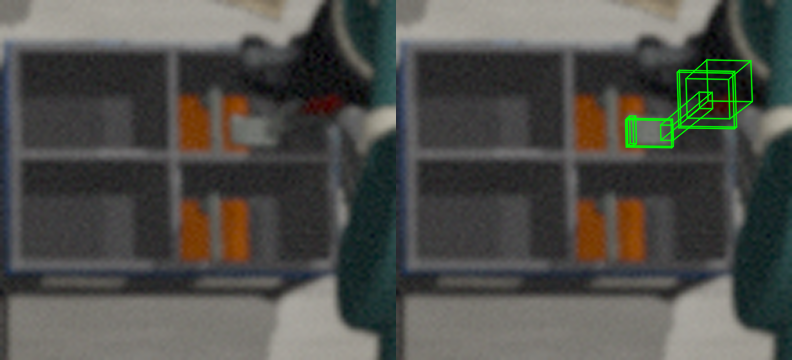

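Request:
{"api": "move_arm", "payload": {"steps": [[0, 5, 0, 0, 0], [0, 10, 0, 0, 0], [0, 15, 0, 0, 0], [0, 20, 0, 0, 0], [0, 25, 0, 0, 0], [0, 25, 0, 0, 0], [0, 25, 0, 0, 0]]}}

```text
time: 19.05
tool_pos: [0.6323, -0.1111, 0.1593]
tcp_rot: [0.032, 3.141, -0.0]
wrist_force: [-0.5, -0.6, -0.5]
width: 0.288
```

```bash
python3 - <<'E'
from look import *
look('b3.png',(380,170),(110,100),3.6,-1.4)
c=cam('top'); from bails import bails; bails(cloud(c),c['pixels'])
E
```

```text
origin [ 629.8 -112.3  177.8] F [-0.3 -0.1 -1.9] w 0.296
1 1 org 1
1 1 bail 0
1 -1 org 129 med [ 41.  -35.3] rng [[16.6, -66.2], [57.0, -24.0]] z 0.04
1 -1 bail 55 med [ 31.9 -41.6] rng [[18.8, -53.8], [53.1, -30.0]] z 0.067
-1 1 org 0
-1 1 bail 0
-1 -1 org 226 med [-29.7 -40.5] rng [[-46.6, -65.7], [-11.6, -23.8]] z 0.039
-1 -1 bail 46 med [-29.9 -38.6] rng [[-52.4, -41.5], [-13.6, -36.2]] z 0.068
```

View pics/b3.png

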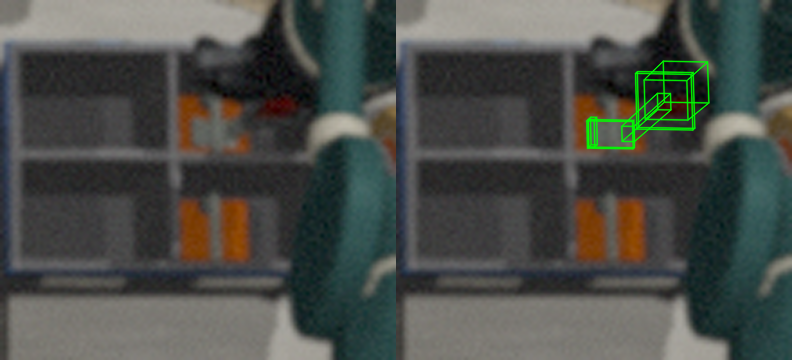

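The hook is under bail B at (213,130), which hasn't moved. Lifting.

Request:
{"api": "move_arm", "payload": {"steps": [[0, 0, -5, 0, 0], [0, 0, -10, 0, 0], [0, 0, -14, 0, 0], [0, 0, -18, 0, 0], [0, 0, -24, 0, 0], [0, 0, -34, 0, 0], [0, 0, -50, 0, 0], [0, 0, -70, 0, 0], [0, 0, -90, 0, 0], [0, 0, -110, 0, 0], [0, 0, -130, 0, 0], [0, 0, -150, 0, 0], [0, 0, -165, 0, 0], [0, 0, -175, 0, 0], [0, 0, -177, 0, 0], [0, 0, -177, 0, 0], [0, 0, -177, 0, 0]]}}

```text
time: 20.85
tool_pos: [0.6317, -0.1112, 0.3349]
tcp_rot: [-0.032, -3.139, -0.001]
wrist_force: [0.3, 0.6, -3.2]
width: 0.294
```

```bash
python3 - <<'E'
from meas import *
from look import *
look('b4.png',(360,100),(130,180),3,-1.4,cn='scene')
cl=clouds(); go(538.6,160.1,300,82.5)
cassette(cl,199,(630,-99)); caddy(cl); cassette(cl,37,(546,232))
E
```

```text
origin [ 629.1 -112.2  353.1] F [ 0.5 -0.5 -2.6] w 0.295
t 21.0 tcp [ 631.8 -111.2  334.9] yawy 88.82 tilt [-0.0022  0.0005] q [-0.21  0.16  1.54  0.    1.44 -1.76] w 0.296 F [-0.65 -0.07 -2.47]
rel tool [ 98.7 269.3  35.2] turn 6.32 dist 289.0
top cas n 365 c [629.1 -97.3] [55.6 48.7] 88.4 z 199.7
scene cas n 647 c [629.9 -98.3] [56.3 50.1] 88.1 z 199.1
top handle 193 [503.6 201.2] [147.2  10. ] 83.73
top walls 649 [503.6 201.6] [146.7 143.9] 84.02
scene handle 261 [503.9 199.1] [152.4  10.5] 83.41
scene walls 1171 [504.2 201.4] [155.7 149.1] 83.84
top cas n 407 c [546.7 232.3] [55.9 49.9] 84.4 z 37.8
scene cas n 249 c [547.1 231.7] [55.8 50.8] 83.0 z 36.9
```

View pics/b4.png

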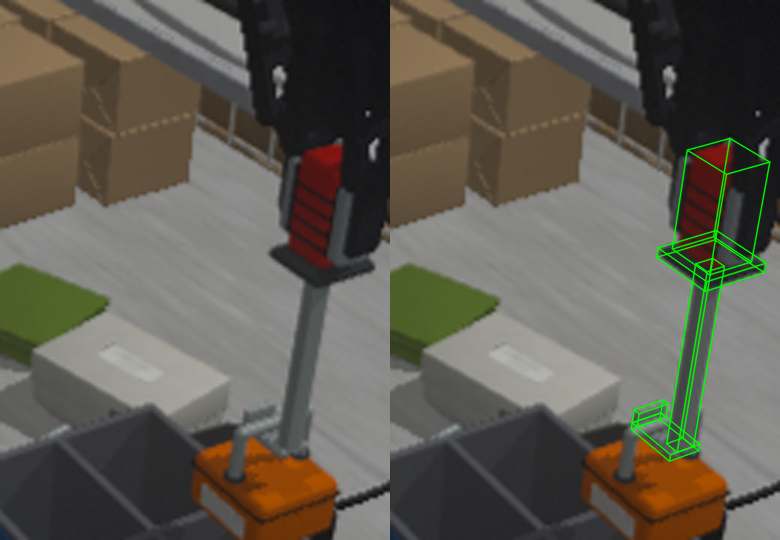

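```bash
python3 go.py 540 146.7 300 84.3
```

```text
t 21.0 tcp [ 631.8 -111.2  334.9] yawy 88.82 tilt [-0.0022  0.0005] q [-0.21  0.16  1.54  0.    1.44 -1.76] w 0.296 F [-0.65 -0.07 -2.47]
rel tool [ 97.  256.   35.2] turn 4.52 dist 276.0
```

Request:
{"api": "move_arm", "payload": {"steps": [[2, 5, 0, 0, 0], [6, 15, 0, 0, 0], [11, 29, 0, 0, 0], [18, 48, 0, 1, 0], [27, 71, 0, 2, 0], [36, 95, 0, 2, 0], [45, 120, 0, 3, 0], [55, 145, 0, 3, 0], [64, 170, 0, 4, 0], [74, 194, 0, 4.5, 0], [82, 216, 5, 4.5, 0], [89, 235, 12, 4.5, 0], [94, 248, 20, 4.5, 0], [97, 255, 28, 4.5, 0], [97, 256, 34, 4.5, 0], [97, 256, 36, 4.5, 0], [97, 256, 36, 4.5, 0], [97, 256, 36, 4.5, 0], [97, 256, 36, 4.5, 0]]}}

```text
time: 22.9
tool_pos: [0.5411, 0.1461, 0.3008]
tcp_rot: [0.157, 3.137, 0.0]
wrist_force: [-0.1, 0.4, -2.0]
width: 0.286
```

```bash
python3 - <<'E'
from meas import *
from go import go
cl=clouds(); go(540,146.7,300,84.3)
cassette(cl,165,(538,160)); caddy(cl)
save(cl[1][3],'s9.png')
E
```

```text
t 23.0 tcp [541.  146.2 300.7] yawy 84.28 tilt [0.0007 0.0001] q [ 0.22  0.01  1.76 -0.    1.37 -1.25] w 0.296 F [-0.11 -0.02 -2.36]
rel tool [1.  0.4 0.7] turn -0.02 dist 1.0
top cas n 99 c [524.8 144.2] [20.9 21.2] 88.9 z 165.9
scene cas n 408 c [540.4 157.3] [52.2 48.9] 82.9 z 165.1
top handle 149 [503.7 200.9] [146.6  10. ] 83.61
top walls 456 [504.  201.5] [146.3 143.7] 83.91
scene handle 251 [503.7 198.7] [150.1  10.8] 83.54
scene walls 1176 [504.  201.1] [155.7 148.8] 84.17
```

View pics/s9.png

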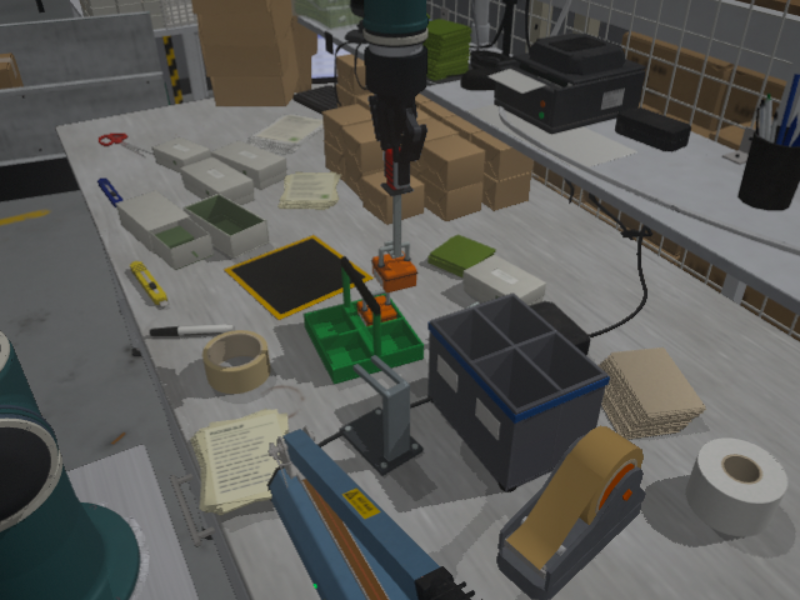

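The second cassette is within 1-2 mm of the far-right pocket centre. Lowering in two stages.

Request:
{"api": "move_arm", "payload": {"steps": [[1, 0, 5, 0, 0], [1, 0, 15, 0, 0], [1, 0, 30, 0, 0], [1, 0, 45, 0, 0], [1, 0, 60, 0, 0], [1, 0, 75, 0, 0], [1, 0, 88, 0, 0], [1, 0, 96, 0, 0], [1, 0, 100, 0, 0], [1, 0, 100, 0, 0]]}}

```text
time: 24.0
tool_pos: [0.5394, 0.1467, 0.1997]
tcp_rot: [-0.156, -3.137, 0.0]
wrist_force: [-0.1, -0.6, -2.0]
width: 0.295
```

```bash
python3 - <<'E'
from meas import *
from go import go
cl=clouds(); go(540,146.7,172.7,84.3)
cassette(cl,65,(538,160),45); caddy(cl)
crop(cl[1][3],(225,165),(130,145),3,'s10.png',[])
E
```

```text
t 24.1 tcp [540.1 146.8 201. ] yawy 84.32 tilt [0.0012 0.0002] q [ 0.22  0.07  1.89 -0.    1.18 -1.25] w 0.292 F [ 0.5   0.01 -2.36]
rel tool [ 0.1 -0.1 28.3] turn 0.02 dist 28.0
top cas n 73 c [521.3 145.5] [22.4 18. ] 89.2 z 65.1
scene cas n 336 c [539.6 158.2] [54.7 49.4] 84.2 z 65.0
top handle 170 [503.9 201.1] [146.6  10. ] 83.83
top walls 459 [504.  201.5] [146.4 143.5] 83.85
scene handle 289 [523.4 198.7] [149.3  49.6] 83.85
scene walls 1033 [503.2 200.5] [153.9 148.1] 84.33
```

View pics/s10.png

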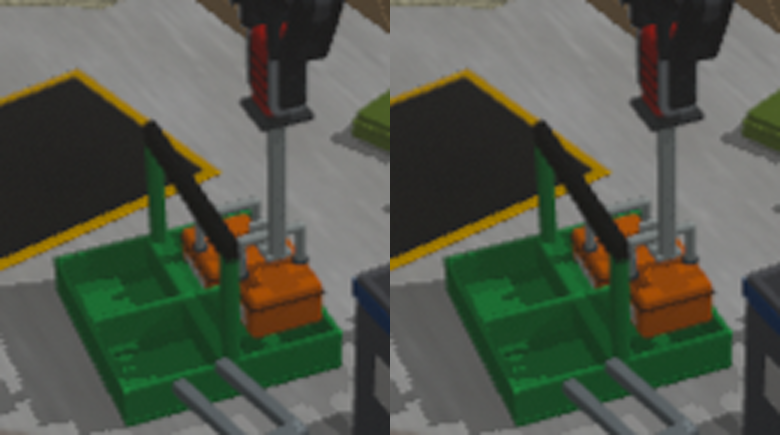

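Request:
{"api": "move_arm", "payload": {"steps": [[0, 1, 6, 0, 0], [0, 1, 13, 0, 0], [0, 1, 19, 0, 0], [0, 1, 24, 0, 0], [0, 1, 28, 0, 0], [0, 1, 31, 0, 0], [0, 1, 32, 0, 0], [0, 1, 32, 0, 0]]}}

```text
time: 24.9
tool_pos: [0.5398, 0.1477, 0.1683]
tcp_rot: [0.156, 3.138, 0.0]
wrist_force: [-1.0, -0.4, -1.6]
width: 0.295
```

```bash
python3 - <<'E'
from meas import *
from go import go
cl=clouds(); go(540,146.7,172.7,84.3)
cassette(cl,37,(538,160),40); caddy(cl)
crop(cl[1][3],(225,165),(130,145),3,'s11.png',[])
E
```

```text
t 25.0 tcp [540.  147.7 168.7] yawy 84.31 tilt [0.0007 0.0001] q [ 0.22  0.1   1.92 -0.    1.12 -1.25] w 0.295 F [ 0.38  0.81 -0.87]
rel tool [-0.1 -1.  -4. ] turn 0.01 dist 4.0
top cas n 74 c [521.  144.7] [23.1 16.7] 89.2 z 36.6
scene cas n 319 c [538.4 157.3] [54.8 50.4] 84.1 z 36.9
top handle 149 [503.7 201.1] [146.7   9.1] 83.42
top walls 462 [504.  201.8] [146.3 144.3] 83.71
scene handle 284 [523.  198.3] [148.7  48.6] 83.86
scene walls 1052 [504.2 200.3] [153.1 148.8] 83.78
```

View pics/s11.png

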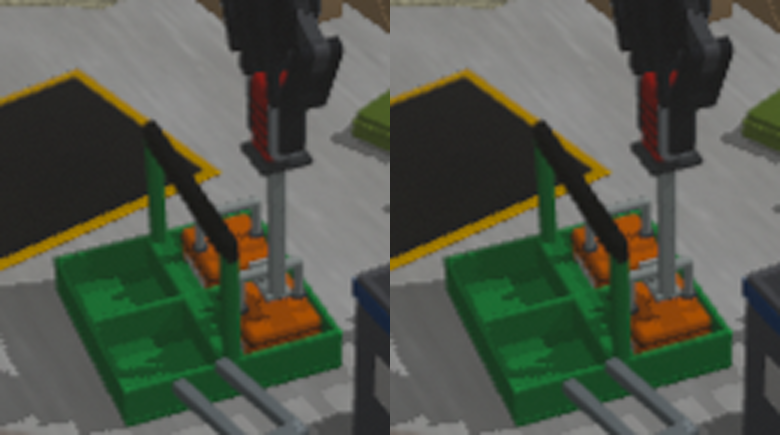

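Seated, top at z = 37. Releasing the same way.

Request:
{"api": "move_arm", "payload": {"steps": [[0, 0, 5, 0, 0], [0, 0, 9, 0, 0], [0, 0, 9, 0, 0], [0, 0, 9, 0, 0], [0, -5, 9, 0, 0], [0, -12, 9, 0, 0], [0, -19, 9, 0, 0], [0, -25, 9, 0, 0], [0, -26, 9, 0, 0], [0, -26, 9, 0, 0], [0, -26, -10, 0, 0], [0, -26, -45, 0, 0], [0, -26, -90, 0, 0], [0, -26, -135, 0, 0], [0, -26, -142, 0, 0], [0, -26, -142, 0, 0], [0, -26, -142, 0, 0]]}}

```text
time: 26.7
tool_pos: [0.5363, 0.1218, 0.3087]
tcp_rot: [-0.155, -3.136, 0.001]
wrist_force: [0.4, -0.2, -2.7]
width: 0.294
```

```bash
python3 - <<'E'
from meas import *
from go import go
cl=clouds(); go(561.4,-129.9,310,88.6)
cassette(cl,37,(538,160),45);cassette(cl,37,(546,232),45); caddy(cl)
save(cl[1][3],'s12.png')
from bails import bails; c=cl[0][3]; bails(cloud(c),c['pixels'])
E
```

```text
t 26.8 tcp [535.7 121.7 307.5] yawy 84.33 tilt [-0.0046 -0.0008] q [ 0.18 -0.01  1.77  0.    1.38 -1.29] w 0.291 F [ 0.03 -0.34 -1.66]
rel tool [ -50.4 -247.8   -2.5] turn -4.27 dist 253.0
top cas n 253 c [538.7 167.5] [41.3 51.8] 89.2 z 37.4
scene cas n 401 c [540.2 159.2] [56.9 48.6] 80.1 z 37.1
top cas n 418 c [545.9 223.7] [72.5 50.5] 83.9 z 37.4
scene cas n 247 c [546.8 231.5] [56.8 50.6] 84.5 z 36.8
top handle 176 [505.7 210.7] [127.1   9.7] 85.0
top walls 591 [503.8 200.4] [149.  144.2] 84.01
scene handle 264 [503.9 201.1] [151.8  10.6] 83.74
scene walls 1069 [504.  200.9] [154.6 148.6] 83.97
1 1 org 0
1 1 bail 0
1 -1 org 0
1 -1 bail 0
-1 1 org 0
-1 1 bail 0
-1 -1 org 218 med [-29.8 -50.7] rng [[-46.4, -65.9], [-11.3, -25.0]] z 0.039
-1 -1 bail 47 med [-29.3 -38.7] rng [[-52.7, -41.2], [-13.5, -36.0]] z 0.069
```

View pics/s12.png

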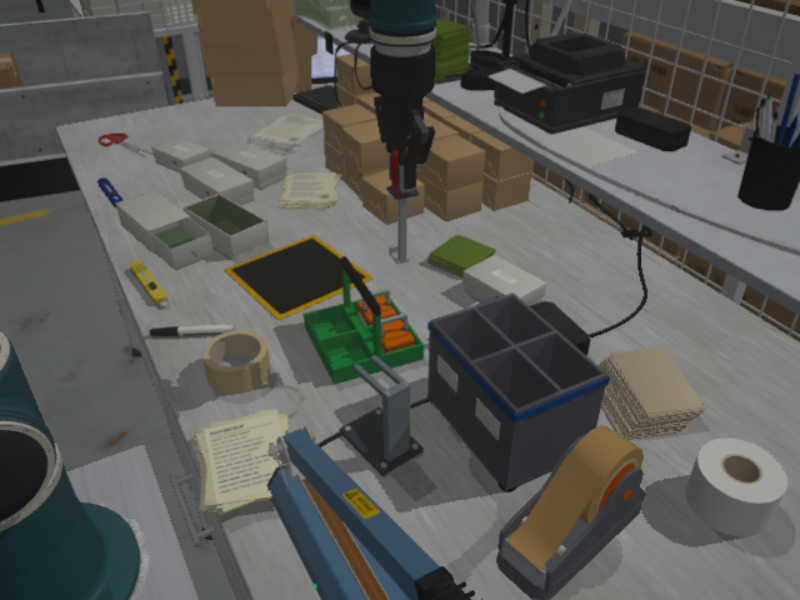

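```bash
python3 go.py 563 -129.5 310 88.6
```

```text
t 26.8 tcp [535.7 121.7 307.5] yawy 84.33 tilt [-0.0046 -0.0008] q [ 0.18 -0.01  1.77  0.    1.38 -1.29] w 0.291 F [ 0.03 -0.34 -1.66]
rel tool [ -51.9 -247.3   -2.5] turn -4.27 dist 253.0
```

Request:
{"api": "move_arm", "payload": {"steps": [[-4, -20, 0, 0, 0], [-11, -55, 0, -1, 0], [-20, -95, 0, -2, 0], [-29, -138, 0, -3, 0], [-37, -178, 0, -4, 0], [-44, -212, 0, -4, 0], [-49, -236, 0, -4, 0], [-51, -247, 0, -4, 0], [-51, -248, 0, -4, 0], [-51, -248, 0, -4, 0], [-51, -248, 0, -4, 0], [-51, -248, 0, -4, 0]]}}

```text
time: 28.0
tool_pos: [0.5633, -0.1287, 0.3103]
tcp_rot: [0.044, 3.141, 0.001]
wrist_force: [0.1, -0.3, -2.0]
width: 0.296
```

```bash
python3 - <<'E'
from look import *
go(563,-129.5,159.5,88.6)
look('c1.png',(360,120),(130,180),3,-1.4,cn='scene')
E
```

```text
t 28.0 tcp [ 563.3 -128.7  310.3] yawy 88.41 tilt [0.     0.0004] q [-0.27  0.04  1.71  0.    1.39 -1.81] w 0.296 F [ 0.06 -0.29 -1.96]
rel tool [  0.3  -0.9 150.8] turn -0.19 dist 151.0
origin [ 560.8 -129.9  328.9] F [-1.3 -0.4 -1.5] w 0.295
```

View pics/c1.png

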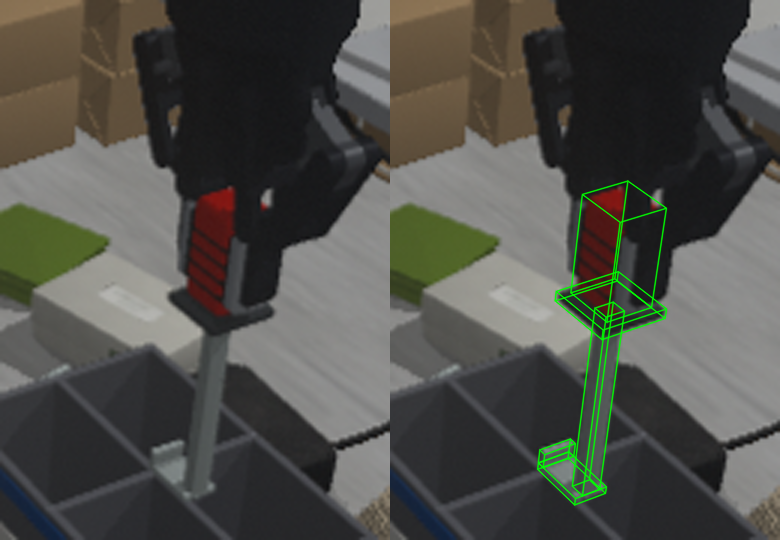

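The overlay agrees within about 1-2 px. Descending into well C.

Request:
{"api": "move_arm", "payload": {"steps": [[0, -1, 30, 0, 0], [0, -1, 65, 0, 0], [0, -1, 95, 0, 0], [0, -1, 120, 0, 0], [0, -1, 138, 0, 0], [0, -1, 147, 0, 0], [0, -1, 150, 0, 0], [0, -1, 150, 0, 0], [0, -1, 150, 0, 0], [0, -1, 150, 0, 0]]}}

```text
time: 29.05
tool_pos: [0.5642, -0.1312, 0.1618]
tcp_rot: [0.046, 3.139, -0.001]
wrist_force: [0.5, -0.1, -1.5]
width: 0.298
```

```bash
python3 - <<'E'
from look import *
go(563,-129.5,159.5,88.6)
look('c2.png',(380,170),(110,100),3.6,-1.4)
E
```

```text
t 29.05 tcp [ 564.2 -131.2  161.8] yawy 88.32 tilt [ 0.0025 -0.0007] q [-0.27  0.14  1.89  0.    1.11 -1.81] w 0.298 F [ 0.5  -0.08 -1.5 ]
rel tool [1.3 1.7 2.3] turn -0.28 dist 3.0
origin [ 561.5 -132.2  180.1] F [ 0.5  0.3 -1.5] w 0.297
```

View pics/c2.png

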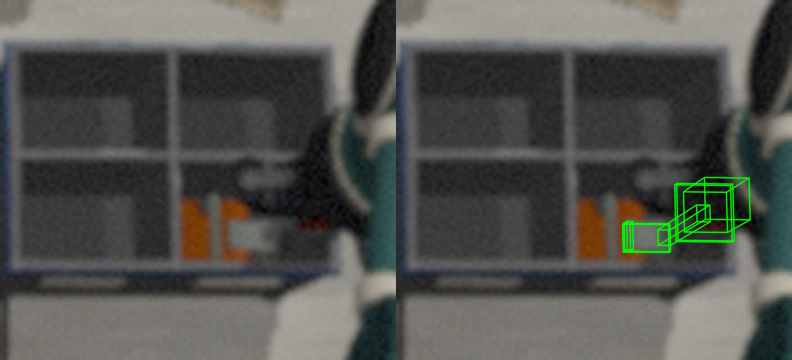

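The blade at (252,235) is level with bail C at (213,228). Advancing.

Request:
{"api": "move_arm", "payload": {"steps": [[0, 5, 1, 0, 0], [0, 10, 1, 0, 0], [0, 15, 1, 0, 0], [0, 20, 1, 0, 0], [0, 25, 1, 0, 0], [0, 25, 1, 0, 0], [0, 25, 1, 0, 0]]}}

```text
time: 29.8
tool_pos: [0.564, -0.1058, 0.1593]
tcp_rot: [-0.045, -3.141, 0.0]
wrist_force: [-0.4, -0.4, -0.9]
width: 0.293
```

```bash
python3 - <<'E'
from look import *
look('c3.png',(380,170),(110,100),3.6,-1.4)
c=cam('top'); from bails import bails; bails(cloud(c),c['pixels'])
E
```

```text
origin [ 561.5 -107.   177.8] F [-0.6 -0.5 -1.1] w 0.291
1 1 org 0
1 1 bail 0
1 -1 org 0
1 -1 bail 0
-1 1 org 3
-1 1 bail 0
-1 -1 org 82 med [-40.9 -34.3] rng [[-50.9, -65.6], [-13.6, -24.4]] z 0.039
-1 -1 bail 52 med [-38.5 -40.1] rng [[-52.7, -49.0], [-27.8, -28.3]] z 0.067
```

View pics/c3.png

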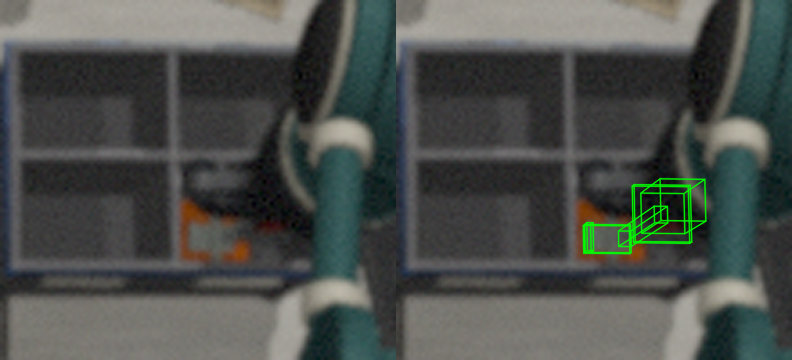

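Request:
{"api": "move_arm", "payload": {"steps": [[0, 0, -5, 0, 0], [0, 0, -10, 0, 0], [0, 0, -14, 0, 0], [0, 0, -18, 0, 0], [0, 0, -24, 0, 0], [0, 0, -34, 0, 0], [0, 0, -50, 0, 0], [0, 0, -70, 0, 0], [0, 0, -90, 0, 0], [0, 0, -110, 0, 0], [0, 0, -130, 0, 0], [0, 0, -150, 0, 0], [0, 0, -165, 0, 0], [0, 0, -175, 0, 0], [0, 0, -177, 0, 0], [0, 0, -177, 0, 0], [0, 0, -177, 0, 0]]}}

```text
time: 31.6
tool_pos: [0.5634, -0.1059, 0.335]
tcp_rot: [-0.046, -3.139, -0.001]
wrist_force: [0.3, -0.0, -2.2]
width: 0.294
```

```bash
python3 - <<'E'
from meas import *
from look import *
look('c4.png',(340,100),(140,180),2.8,-1.4,cn='scene')
cl=clouds(); go(461,168.7,300,84)
cassette(cl,199,(561,-94)); caddy(cl); cassette(cl,37,(546,232),45)
save(cl[0][3],'t12.png')
E
```

```text
origin [ 560.9 -106.9  353.3] F [ 0.4 -0.4 -2.9] w 0.293
t 31.75 tcp [ 563.5 -105.9  335. ] yawy 88.32 tilt [-0.0021  0.0005] q [-0.23  0.03  1.69  0.    1.43 -1.77] w 0.293 F [ 1.44  0.48 -1.72]
rel tool [110.4 271.4  35.4] turn 4.32 dist 295.0
top cas n 370 c [560.8 -93.6] [56.3 50.5] 89.5 z 200.0
scene cas n 700 c [561.3 -95.1] [55.6 50.8] 89.6 z 199.2
top handle 191 [503.8 201.1] [146.9  10.4] 83.85
top walls 653 [503.7 201.6] [147.1 144. ] 84.07
scene handle 259 [503.5 198.8] [148.3  11.2] 83.49
scene walls 1055 [504.  201.3] [156.4 148.9] 83.99
top cas n 410 c [545.8 223.7] [72.5 50.2] 84.2 z 37.5
scene cas n 241 c [546.2 230.5] [55.  49.6] 84.9 z 36.7
```

View pics/c4.png

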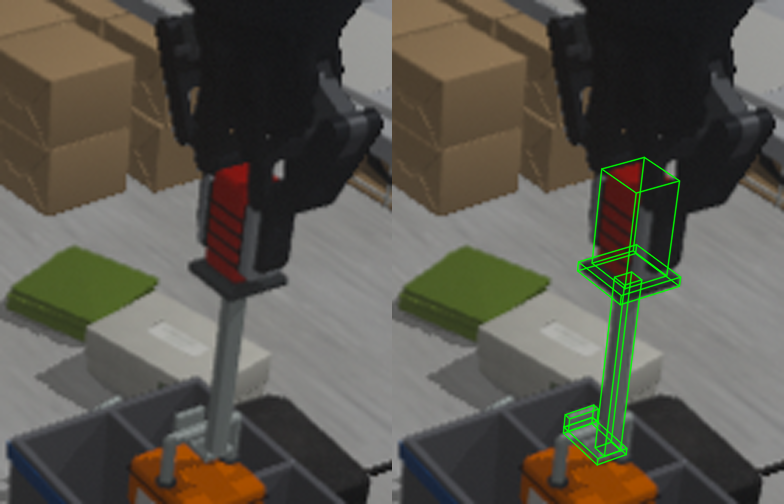

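View pics/t12.png

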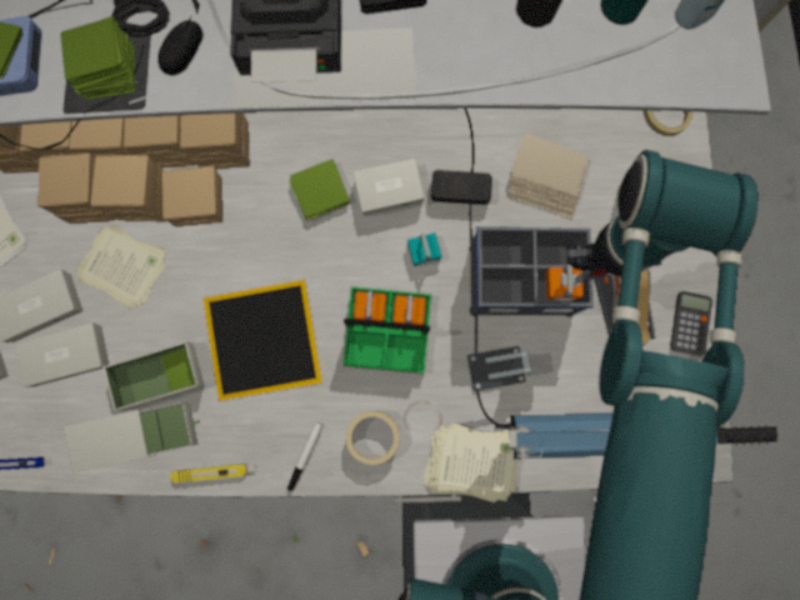

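```bash
python3 go.py 462.3 157 300 82.5
```

```text
t 31.75 tcp [ 563.5 -105.9  335. ] yawy 88.32 tilt [-0.0021  0.0005] q [-0.23  0.03  1.69  0.    1.43 -1.77] w 0.293 F [ 1.44  0.48 -1.72]
rel tool [108.8 259.8  35.4] turn 5.82 dist 284.0
```

Request:
{"api": "move_arm", "payload": {"steps": [[2, 5, 0, 0, 0], [6, 15, 0, 0, 0], [12, 29, 0, 0, 0], [20, 48, 0, 1, 0], [30, 71, 0, 2, 0], [40, 95, 0, 3, 0], [50, 120, 0, 4, 0], [61, 145, 0, 4, 0], [71, 170, 0, 5, 0], [82, 195, 0, 6, 0], [91, 217, 5, 6, 0], [99, 237, 12, 6, 0], [105, 250, 20, 6, 0], [108, 258, 28, 6, 0], [109, 260, 34, 6, 0], [109, 260, 36, 6, 0], [109, 260, 36, 6, 0], [109, 260, 36, 6, 0], [109, 260, 36, 6, 0]]}}

```text
time: 33.65
tool_pos: [0.4632, 0.1566, 0.3007]
tcp_rot: [0.212, 3.134, 0.0]
wrist_force: [0.0, -0.8, -1.7]
width: 0.297
```

```bash
python3 - <<'E'
from meas import *
from go import go
cl=clouds(); go(462.3,157,300,82.5)
cassette(cl,165,(461,168)); caddy(cl)
crop(cl[1][3],(225,125),(130,190),3,'s13.png',[])
E
```

```text
t 33.75 tcp [463.1 156.8 300.7] yawy 82.27 tilt [0.0007 0.0001] q [ 0.28 -0.13  1.9  -0.    1.38 -1.16] w 0.294 F [-0.6   0.34 -2.63]
rel tool [0.8 0.1 0.7] turn -0.23 dist 1.0
top cas 0
scene cas n 453 c [462.3 166.9] [57.1 49.5] 84.8 z 165.1
top handle 37 [509.6 237.5] [73.1  8.7] 88.29
top walls 170 [503.8 202.4] [145.4 143.7] 84.13
scene handle 89 [503.  193.2] [135.9   9.3] 83.44
scene walls 1045 [504.3 201.6] [154.4 148.6] 84.05
```

View pics/s13.png

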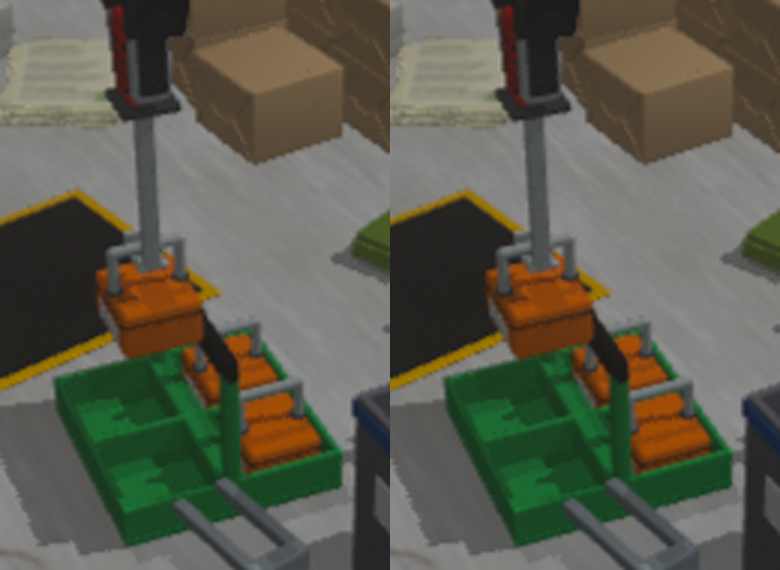

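Request:
{"api": "move_arm", "payload": {"steps": [[1, 2, 5, 0.5, 0], [1, 2, 15, 0.5, 0], [1, 2, 30, 0.5, 0], [1, 2, 45, 0.5, 0], [1, 2, 60, 0.5, 0], [1, 2, 75, 0.5, 0], [1, 2, 88, 0.5, 0], [1, 2, 96, 0.5, 0], [1, 2, 100, 0.5, 0], [1, 2, 100, 0.5, 0]]}}

```text
time: 34.75
tool_pos: [0.4618, 0.1592, 0.1998]
tcp_rot: [-0.224, -3.133, 0.0]
wrist_force: [0.6, -0.1, -1.6]
width: 0.289
```

```bash
python3 - <<'E'
from meas import *
from go import go
cl=clouds(); go(461.3,159,172.7,82.5)
cassette(cl,65,(461,168),45); caddy(cl)
crop(cl[1][3],(225,165),(130,145),3,'s14.png',[])
E
```

```text
t 34.85 tcp [462.5 159.3 200.9] yawy 81.82 tilt [0.0011 0.0003] q [ 0.28 -0.07  2.03 -0.    1.18 -1.15] w 0.294 F [-0.79 -0.53 -2.39]
rel tool [ 1.1 -0.5 28.2] turn -0.68 dist 28.0
top cas 1
scene cas n 407 c [460.8 167.8] [56.7 49. ] 83.2 z 65.0
top handle 36 [508.9 240.6] [66.5  8.5] 86.72
top walls 215 [504.  202.2] [145.6 143.8] 83.91
scene handle 240 [484.1 187.3] [117.7  49.2] 81.35
scene walls 714 [504.3 200.4] [154.4 148.7] 84.13
```

View pics/s14.png

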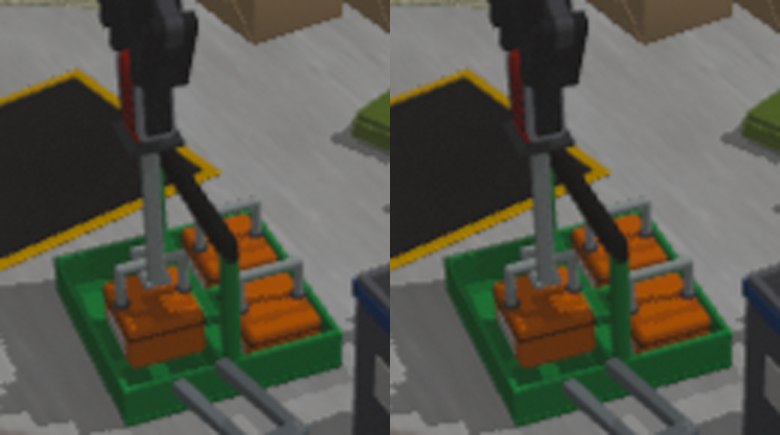

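The third cassette is centred over the near-right pocket: it measures (461,168) against a target of (461,169). Lowering.

Request:
{"api": "move_arm", "payload": {"steps": [[0, 1, 6, 0, 0], [0, 1, 13, 0, 0], [0, 1, 19, 0, 0], [0, 1, 24, 0, 0], [0, 1, 28, 0, 0], [0, 1, 31, 0, 0], [0, 1, 32, 0, 0], [0, 1, 32, 0, 0]]}}

```text
time: 35.65
tool_pos: [0.4622, 0.1602, 0.1683]
tcp_rot: [0.224, 3.134, 0.0]
wrist_force: [0.2, 0.8, -1.8]
width: 0.294
```

```bash
python3 - <<'E'
from meas import *
from go import go
cl=clouds(); go(461.3,159,172.7,82.5)
cassette(cl,37,(461,168),40); caddy(cl)
crop(cl[1][3],(225,165),(130,145),3,'s15.png',[])
E
```

```text
t 35.75 tcp [462.4 160.3 168.6] yawy 81.82 tilt [0.0006 0.0002] q [ 0.28 -0.04  2.06  0.    1.12 -1.15] w 0.29 F [-0.04 -0.81 -1.38]
rel tool [ 0.9 -1.4 -4.1] turn -0.68 dist 4.0
top cas 2
scene cas n 380 c [460.7 171. ] [58.6 50.2] 82.6 z 36.7
top handle 45 [511.1 260.1] [ 8.8 28.2] 4.6
top walls 227 [504.  202.1] [145.4 143.7] 84.04
scene handle 198 [482.  179.4] [104.  49.] 83.39
scene walls 840 [504.2 200.3] [154.9 148.2] 83.77
```

View pics/s15.png

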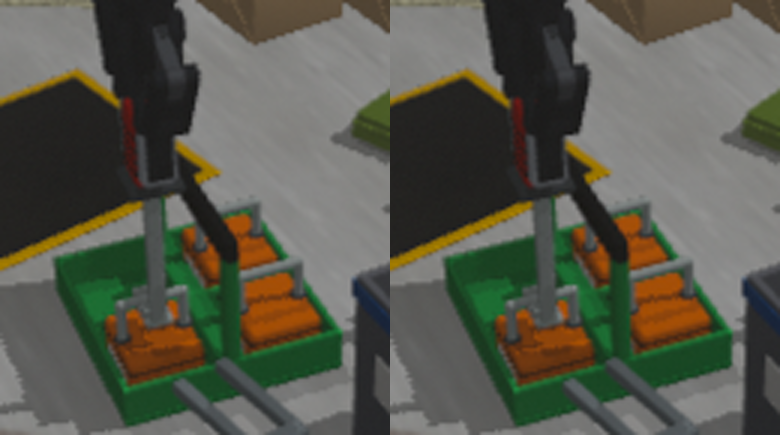

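Request:
{"api": "move_arm", "payload": {"steps": [[0, 0, 5, 0, 0], [0, 0, 9, 0, 0], [0, 0, 9, 0, 0], [0, 0, 9, 0, 0], [0, -5, 9, 0, 0], [0, -12, 9, 0, 0], [0, -19, 9, 0, 0], [0, -25, 9, 0, 0], [0, -27, 9, 0, 0], [0, -27, 9, 0, 0], [0, -27, -10, 0, 0], [0, -27, -45, 0, 0], [0, -27, -90, 0, 0], [0, -27, -120, 0, 0], [0, -27, -120, 0, 0], [0, -27, -120, 0, 0], [0, -27, -120, 0, 0]]}}

```text
time: 37.45
tool_pos: [0.4572, 0.1333, 0.2864]
tcp_rot: [-0.224, -3.131, 0.001]
wrist_force: [0.2, -0.5, -1.7]
width: 0.291
```

```bash
python3 - <<'E'
from meas import *
from look import *
look('d1.png',(240,130),(140,180),2.8,-8.2,cn='scene')
cl=clouds(); go(419.2,93,140,98)
caddy(cl); cassette(cl,37,(461,168),40)
n,P,h,c=cl[1]; z=P[...,2]
for n,P,h,c in cl:
    z=P[...,2]
    m=(P[...,0]>380)&(P[...,0]<480)&(P[...,1]>-80)&(P[...,1]<60)&(z>121)&(z<130); r=rect(P[m]); print(n,'prong',m.sum(),np.round(r[0],1),np.round(r[1],1),r[2])
E
```

```text
origin [454.4 132.5 304.6] F [ 0.6 -1.5 -1. ] w 0.293
t 37.6 tcp [457.2 133.3 286.2] yawy 81.82 tilt [-0.0035 -0.0008] q [ 0.23 -0.15  1.94 -0.    1.36 -1.2 ] w 0.293 F [ 0.11 -0.74 -1.93]
rel tool [ 31.4 -45.1 146.4] turn -16.18 dist 156.0
top handle 85 [509.2 242.9] [62.6  9. ] 86.86
top walls 321 [505.8 222.6] [104.1 143.2] 83.83
scene handle 212 [503.8 196.7] [147.5  11.1] 83.87
scene walls 902 [503.9 201.3] [154.4 148.2] 83.85
top cas n 31 c [444.5 195.2] [23.1 10.4] 39.5 z 36.5
scene cas n 460 c [459.9 169.4] [56.1 49.9] 86.1 z 37.2
top prong 168 [431.9  -4.8] [35.5 74.8] 8.497320175170898
scene prong 502 [431.5  -5.6] [38.8 74.8] 9.671066284179688
```

View pics/d1.png

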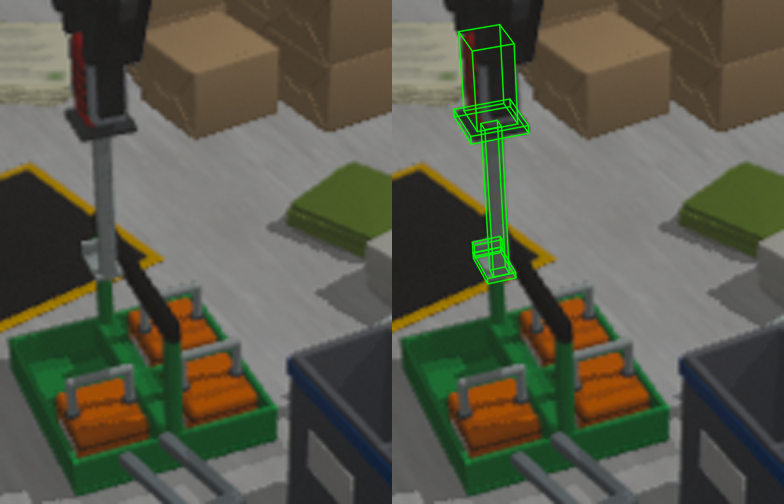

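All three cassettes stand in pockets: (104,410), (170,320) and (215,385) in the crop. The picker is free, so I take it back to the stand.

```bash
python3 go.py 421 76.7 143.5 99
```

```text
t 37.6 tcp [457.2 133.3 286.2] yawy 81.82 tilt [-0.0035 -0.0008] q [ 0.23 -0.15  1.94 -0.    1.36 -1.2 ] w 0.293 F [ 0.11 -0.74 -1.93]
rel tool [ 27.3 -60.9 142.9] turn -17.18 dist 158.0
```

Request:
{"api": "move_arm", "payload": {"steps": [[5, -12, 0, -3, 0], [13, -30, 0, -8, 0], [21, -48, 0, -13, 0], [27, -61, 5, -17, 0], [27, -61, 30, -17, 0], [27, -61, 65, -17, 0], [27, -61, 95, -17, 0], [27, -61, 115, -17, 0], [27, -61, 120, -17, 0], [27, -61, 120, -17, 0], [27, -61, 120, -17, 0], [27, -61, 120, -17, 0]]}}

```text
time: 38.8
tool_pos: [0.4241, 0.0771, 0.1698]
tcp_rot: [-0.241, 3.13, 0.0]
wrist_force: [-0.3, 0.1, -0.9]
width: 0.29
```

```bash
python3 - <<'E'
from look import *
go(421,76.7,143.5,99)
STAND=[boxpts(-35,35,-50,50,0,8),boxpts(-17,-10,-53,22,115,125),boxpts(10,17,-53,22,115,125)]
c=cam('scene'); p=bot.read_state()['tool_pos']*1000; print(p)
o=p+R.from_euler('z',9,degrees=True).as_matrix()@[-2.5,-1.1,18.5]
crop(c,(230,210),(130,170),3,'e1.png',[(PICK,o,9,(0,255,0)),(STAND,(429.3,10.5,0),9.1,(0,0,255))])
E
```

```text
t 38.8 tcp [424.1  77.1 169.8] yawy 98.82 tilt [0.0027 0.0003] q [ 0.12 -0.16  2.17  0.    1.13 -1.6 ] w 0.29 F [-0.26  0.09 -0.88]
rel tool [ 3.2  0.1 26.3] turn -0.18 dist 26.0
[424.00710721  77.07788883 169.76980051]
```

View pics/e1.png

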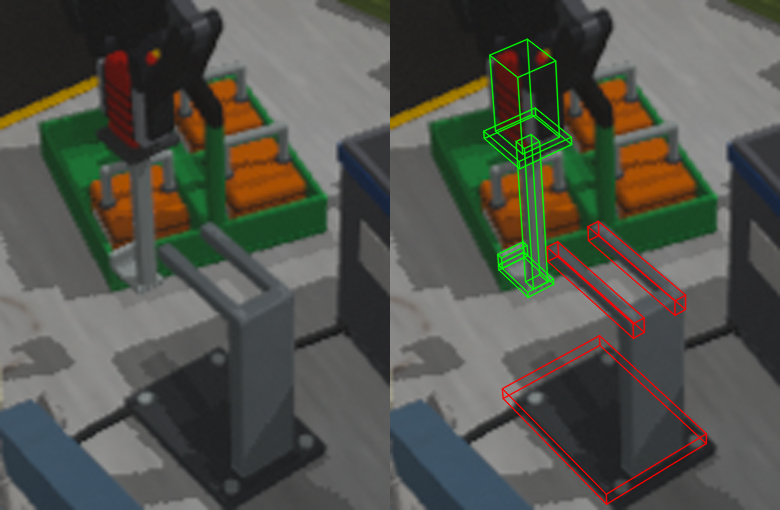

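Request:
{"api": "move_arm", "payload": {"steps": [[3, 0, 10, 0, 0], [3, 0, 20, 0, 0], [3, 0, 26, 0, 0], [3, 0, 26, 0, 0], [3, 0, 26, 0, 0], [3, 0, 26, 0, 0]]}}

```text
time: 39.45
tool_pos: [0.4202, 0.0765, 0.1425]
tcp_rot: [-0.241, 3.132, 0.0]
wrist_force: [-0.3, 0.3, -1.4]
width: 0.294
```

```bash
python3 - <<'E'
from look import *
go(431.3,12.5,143.5,99)
STAND=[boxpts(-35,35,-50,50,0,8),boxpts(-17,-10,-53,22,115,125),boxpts(10,17,-53,22,115,125)]
c=cam('scene'); p=bot.read_state()['tool_pos']*1000; print(p)
o=p+R.from_euler('z',9,degrees=True).as_matrix()@[-2.5,-1.1,18.5]
crop(c,(230,210),(130,170),3,'e2.png',[(PICK,o,9,(0,255,0)),(STAND,(429.3,10.5,0),9.1,(0,0,255))])
E
```

```text
t 39.45 tcp [420.2  76.5 142.5] yawy 98.82 tilt [0.0004 0.0001] q [ 0.12 -0.14  2.2   0.    1.08 -1.6 ] w 0.294 F [-0.28  0.3  -1.44]
rel tool [ -1.2 -65.   -1. ] turn -0.18 dist 65.0
[420.27566031  76.51642195 142.61008369]
```

View pics/e2.png

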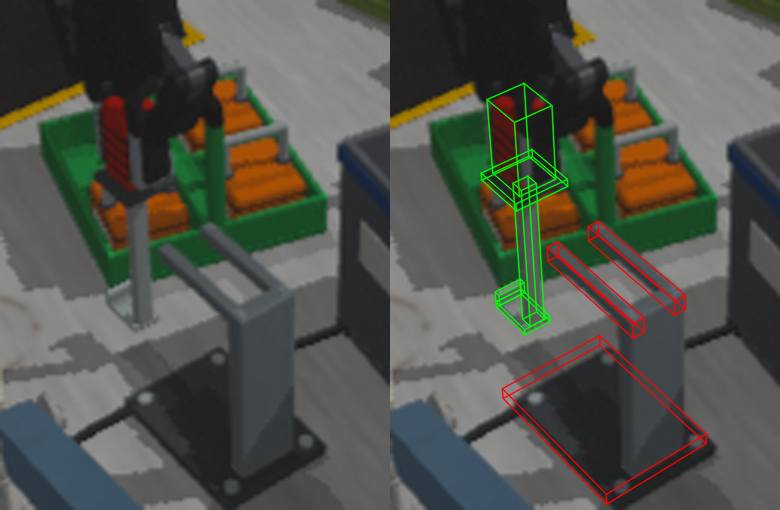

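Request:
{"api": "move_arm", "payload": {"steps": [[-1, -8, -1, 0, 0], [-1, -18, -1, 0, 0], [-1, -28, -1, 0, 0], [-1, -38, -1, 0, 0], [-1, -48, -1, 0, 0], [-1, -57, -1, 0, 0], [-1, -63, -1, 0, 0], [-1, -65, -1, 0, 0], [-1, -65, -1, 0, 0], [-1, -65, -1, 0, 0]]}}

```text
time: 40.5
tool_pos: [0.4308, 0.0126, 0.1432]
tcp_rot: [0.242, -3.132, -0.0]
wrist_force: [0.6, -0.3, -1.3]
width: 0.292
```

```bash
python3 - <<'E'
from look import *
go(431.3,12.5,135,99)
STAND=[boxpts(-17,-10,-53,22,115,125),boxpts(10,17,-53,22,115,125)]
c=cam('scene'); p=bot.read_state()['tool_pos']*1000; print(p)
o=p+R.from_euler('z',9,degrees=True).as_matrix()@[-2.5,-1.1,18.5]
crop(c,(230,210),(130,170),3,'e3.png',[(PICK,o,9,(0,255,0)),(STAND,(429.3,10.5,0),9.1,(0,0,255))])
E
```

```text
t 40.5 tcp [430.8  12.6 143.2] yawy 98.82 tilt [-0.0002  0.0002] q [-0.03 -0.13  2.2   0.    1.08 -1.75] w 0.292 F [ 0.6  -0.27 -1.31]
rel tool [-0.5 -0.1  8.2] turn -0.18 dist 8.0
[430.76741695  12.64398603 143.24075135]
```

View pics/e3.png

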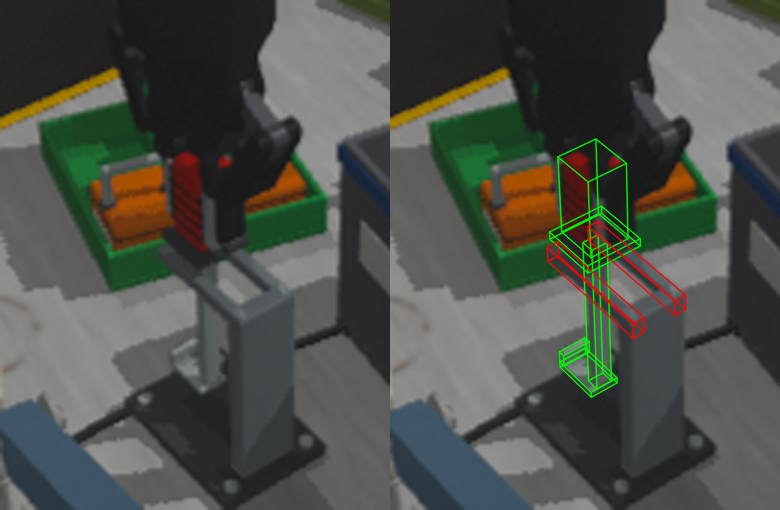

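The shank stands between the prongs at (205,300), with no side force. Lowering onto the fork and releasing.

Request:
{"api": "move_arm", "payload": {"steps": [[0, 0, 3, 0, 0], [0, 0, 6, 0, 0], [0, 0, 8, 0, 0], [0, 0, 9, 0, 0], [0, 0, 9, 0, 0], [0, 0, 9, 0, 0]]}}

```text
time: 41.15
tool_pos: [0.4306, 0.0126, 0.1354]
tcp_rot: [0.242, -3.131, -0.0]
wrist_force: [-4.8, 0.5, 8.5]
width: 0.291
```

```bash
python3 go.py 431.3 12.5 135 99
```

```text
t 41.15 tcp [430.6  12.6 135.4] yawy 98.84 tilt [-0.0008  0.0002] q [-0.03 -0.12  2.2   0.    1.06 -1.75] w 0.291 F [-4.82  0.54  8.46]
rel tool [-0.6 -0.2  0.4] turn -0.16 dist 1.0
```

Contact: 8.5 N upward at TCP z = 135.4, the same height as when I first grasped it. Opening and rising.

Request:
{"api": "move_arm", "payload": {"steps": [[0, 0, -1, 0, 15], [0, 0, -1, 0, 40], [0, 0, -1, 0, 45], [0, 0, -1, 0, 60], [0, 0, -1, 0, 60], [0, 0, -1, 0, 60], [0, 0, -1, 0, 60], [0, 0, -15, 0, 60], [0, 0, -40, 0, 60], [0, 0, -80, 0, 60], [0, 0, -120, 0, 60], [0, 0, -150, 0, 100], [0, 0, -150, 0, 100], [0, 0, -150, 0, 100]]}}

```text
time: 42.55
tool_pos: [0.4313, 0.0124, 0.285]
tcp_rot: [-0.241, 3.13, -0.0]
wrist_force: [0.4, 0.2, -0.8]
width: 0.996
```

```bash
python3 - <<'E'
from meas import *
from go import go
cl=clouds(); go(504,200.8,250,-6.2)
caddy(cl); save(cl[1][3],'s16.png')
for n,P,h,c in cl:
    m=(P[...,0]>400)&(P[...,0]<460)&(P[...,1]>-30)&(P[...,1]<50)&(P[...,2]>174)&(P[...,2]<190)&(h[...,1]>150)
    if m.sum()>20: r=rect(P[m]); print(n,'red',m.sum(),np.round(r[0],1),np.round(r[1],1),r[2],np.median(P[m][:,2]))
    for q in((546.6,232.5),(538.6,160.3),(461,169)): cassette([(n,P,h,c)],37,q,38)
E
```

```text
t 42.65 tcp [430.   12.4 282.8] yawy 98.82 tilt [-0.0025  0.    ] q [-0.03 -0.24  2.02 -0.    1.37 -1.75] w 0.997 F [-0.78  1.22  0.67]
rel tool [-102.1  174.8   32.6] turn 105.02 dist 205.0
top handle 209 [503.8 201.2] [147.   10.1] 83.73
top walls 636 [504.1 201.5] [146.7 144.3] 83.94
scene handle 263 [503.8 199.6] [147.4  10.2] 83.76
scene walls 685 [503.7 200.1] [153.9 148.1] 84.12
top cas n 409 c [547.  232.1] [55.7 50.3] 84.6 z 37.6
top cas n 424 c [538.7 159.8] [56.1 50.1] 84.6 z 37.6
top cas n 412 c [460.6 170.7] [54.9 49.7] 83.7 z 38.0
scene red 191 [428.7  10. ] [24.2 25.3] 7.413382530212402 179.29675654959533
scene cas n 245 c [546.7 232. ] [56.3 50. ] 84.6 z 36.8
scene cas n 378 c [543.5 158.3] [59.3 47. ] 74.4 z 37.0
scene cas n 423 c [459.6 169.7] [57.2 47.6] 81.5 z 37.0
```

View pics/s16.png

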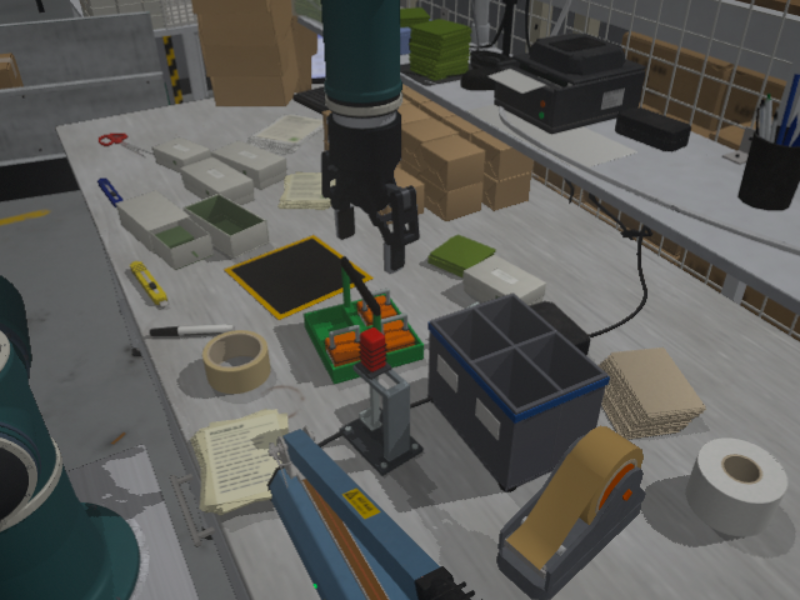

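The picker hangs in the fork again at (372,350), its red top at z = 179 and 1 mm from the seat estimate. All three cassettes read z = 37, and the caddy has not moved. Now for the caddy handle.

```bash
python3 go.py 504.5 197.5 220 -6.2
```

```text
t 42.65 tcp [430.   12.4 282.8] yawy 98.82 tilt [-0.0025  0.    ] q [-0.03 -0.24  2.02 -0.    1.37 -1.75] w 0.997 F [-0.78  1.22  0.67]
rel tool [-102.2  171.5   62.6] turn 105.02 dist 209.0
```

Request:
{"api": "move_arm", "payload": {"steps": [[-20, 30, 0, 8, 100], [-40, 65, 0, 16, 100], [-60, 100, 0, 24, 100], [-80, 135, 0, 33, 100], [-102, 171, 0, 41, 100], [-102, 171, 0, 50, 100], [-102, 171, 0, 58, 100], [-102, 171, 0, 66, 100], [-102, 171, 0, 75, 100], [-102, 171, 20, 83, 100], [-102, 171, 40, 91, 100], [-102, 171, 60, 100, 100], [-102, 171, 63, 105, 100], [-102, 171, 63, 105, 100], [-102, 171, 63, 105, 100], [-102, 171, 63, 105, 100], [-102, 171, 63, 105, 100]]}}

```text
time: 44.35
tool_pos: [0.5057, 0.1971, 0.2218]
tcp_rot: [2.337, 2.099, 0.001]
wrist_force: [-0.0, -0.1, -0.2]
width: 1.002
```

```bash
python3 - <<'E'
from meas import *
from go import go
cl=clouds(); go(504.5,197.5,94,-6.2)
caddy(cl); crop(cl[1][3],(200,80),(170,240),2.3,'s17.png',[])
E
```

```text
t 44.45 tcp [505.7 197.1 221.8] yawy -6.15 tilt [0.001  0.0003] q [ 0.33  0.02  1.9  -0.    1.22  0.43] w 1.004 F [ 1.68 -0.17 -0.54]
rel tool [  0.2  -1.4 127.8] turn 0.05 dist 128.0
top handle 50 [502.  186.2] [116.4   8.7] 83.23
top walls 220 [495.9 201.7] [146.2 129. ] 82.99
scene handle 264 [504. 200.] [151.5  10.4] 83.34
scene walls 696 [504.1 200.8] [153.8 148.4] 83.88
```

View pics/s17.png

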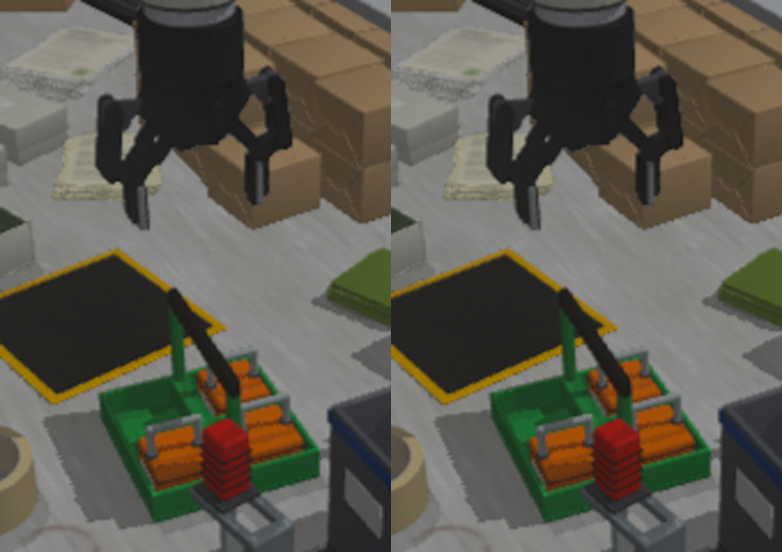

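Request:
{"api": "move_arm", "payload": {"steps": [[0, -1, 40, 0, 100], [0, -1, 80, 0, 100], [0, -1, 110, 0, 100], [0, -1, 124, 0, 100], [0, -1, 127, 0, 100], [0, -1, 127, 0, 100], [0, -1, 127, 0, 50], [0, -1, 127, 0, 20], [0, -1, 127, 0, 10], [0, -1, 127, 0, 0], [0, -1, 127, 0, 0], [0, -1, 127, 0, 0], [0, -1, 127, 0, 0], [0, -1, 127, 0, 0]], "newtons": 100}}

```text
time: 45.85
tool_pos: [0.5052, 0.1972, 0.0946]
tcp_rot: [2.337, 2.098, 0.002]
wrist_force: [2.9, 0.5, 0.4]
width: 0.097
```

```bash
python3 - <<'E'
from meas import *
from go import go
cl=clouds(); go(504.5,197.5,94,-6.2)
caddy(cl); crop(cl[1][3],(200,80),(170,240),2.3,'s18.png',[])
E
```

```text
t 45.95 tcp [505.2 197.2  94.6] yawy -6.18 tilt [0.0015 0.0003] q [ 0.33  0.14  2.02 -0.    0.98  0.43] w 0.097 F [ 3.22 -0.43  0.81]
rel tool [ 0.2 -0.7  0.6] turn 0.02 dist 1.0
top handle 50 [501.4 186.5] [116.9   9.1] 83.5
top walls 191 [499.4 201.6] [146.2 137.3] 83.4
scene handle 245 [501.3 200.8] [ 34.1 146.5] 5.45
scene walls 690 [503.3 200.5] [154.8 148.3] 83.79
```

View pics/s18.png

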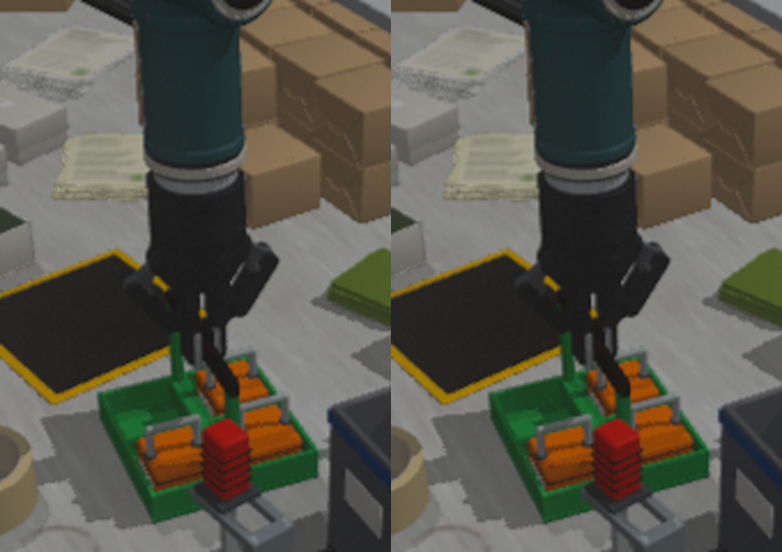

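Request:
{"api": "move_arm", "payload": {"steps": [[0, 0, -3, 0, 0], [0, 0, -7, 0, 0], [0, 0, -13, 0, 0], [0, 0, -20, 0, 0], [0, 0, -27, 0, 0], [0, 0, -33, 0, 0], [0, 0, -38, 0, 0], [0, 0, -40, 0, 0], [0, 0, -40, 0, 0], [0, 0, -40, 0, 0]]}}

```text
time: 46.95
tool_pos: [0.5042, 0.197, 0.1341]
tcp_rot: [-2.338, -2.098, 0.001]
wrist_force: [0.4, 0.8, -6.7]
width: 0.098
```

```bash
python3 - <<'E'
from meas import *
from go import go
cl=clouds(); go(492+1,440.4,134,9.2)
for n,P,h,c in cl:
    z=P[...,2]; w=(P[...,0]>380)&(P[...,0]<640)&(P[...,1]>80)&(P[...,1]<320)
    g=w&(z>55)&(z<80)&(h[...,0]>50)&(h[...,0]<80)&(h[...,1]>120)
    r=rect(P[g]); print(n,g.sum(),np.round(r[0],1),np.round(r[1],1),r[2],np.percentile(z[g],[5,50,95]))
    m=(P[...,0]>350)&(P[...,0]<620)&(P[...,1]>300)&(P[...,1]<570)&(h[...,0]>18)&(h[...,0]<32)&(h[...,1]>120)&(z<10)
    r=rect(P[m]); print(n,'pad',np.round(r[0],1),np.round(r[1],1),r[2])
save(cl[1][3],'s19.png')
E
```

```text
t 47.05 tcp [504.1 197.  133.8] yawy -6.18 tilt [-0.0009 -0.0003] q [0.33 0.1  1.99 0.   1.06 0.43] w 0.096 F [-0.13 -0.46 -6.44]
rel tool [ 2.408e+02 -3.720e+01 -2.000e-01] turn -15.38 dist 244.0
top 227 [497.1 201.6] [145.8 134.4] 83.2934799194336 [60.46488038 69.89454257 74.78264876]
top pad [491.  438.7] [198.1 198.9] 9.613283157348633
scene 1284 [502.3 201.2] [157.8 148.6] 83.70318603515625 [56.25176719 67.54369153 71.29248481]
scene pad [489.7 439.5] [200.1 205.1] 8.964482307434082
```

View pics/s19.png

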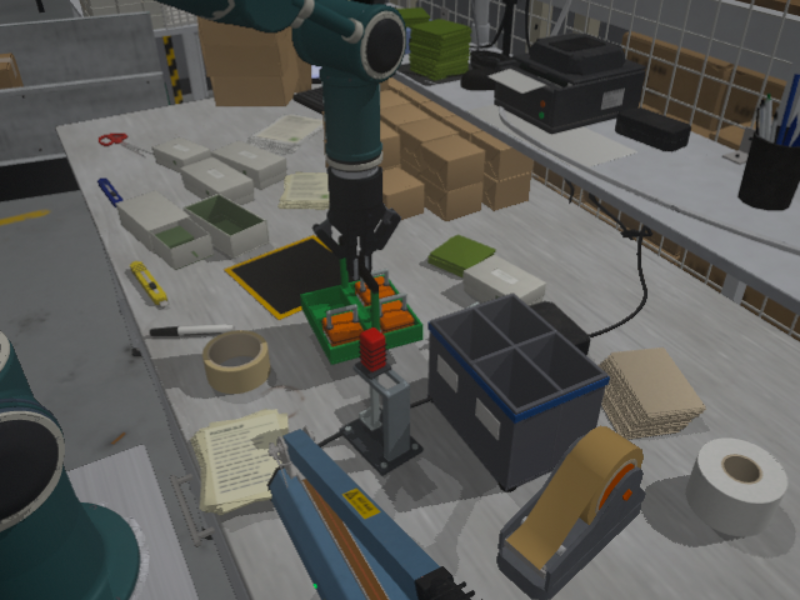

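The caddy is lifted level, about 38 mm up, with all cassettes in place. The pad is at (300,275). Carrying it over.

```bash
python3 go.py 492.3 435.6 134 9.2
```

```text
t 47.05 tcp [504.1 197.  133.8] yawy -6.18 tilt [-0.0009 -0.0003] q [0.33 0.1  1.99 0.   1.06 0.43] w 0.096 F [-0.13 -0.46 -6.44]
rel tool [ 2.36e+02 -3.74e+01 -2.00e-01] turn -15.38 dist 239.0
```

Request:
{"api": "move_arm", "payload": {"steps": [[4, -1, 0, 0, 0], [12, -2, 0, -1, 0], [24, -4, 0, -2, 0], [39, -6, 0, -3, 0], [56, -9, 0, -4, 0], [74, -12, 0, -5, 0], [93, -15, 0, -6, 0], [112, -18, 0, -7, 0], [131, -21, 0, -8.5, 0], [150, -24, 0, -10, 0], [169, -27, 0, -11, 0], [187, -30, 0, -12, 0], [203, -32, 0, -13, 0], [216, -34, 0, -14, 0], [226, -36, 0, -15, 0], [233, -37, 0, -15.4, 0], [236, -37, 0, -15.4, 0], [236, -37, 0, -15.4, 0], [236, -37, 0, -15.4, 0], [236, -37, 0, -15.4, 0]]}}

```text
time: 49.05
tool_pos: [0.4931, 0.4351, 0.1343]
tcp_rot: [2.036, 2.392, -0.001]
wrist_force: [-0.3, 0.5, -6.0]
width: 0.098
```

```bash
cat > padm.py <<'E'
from meas import *
from go import go
def run(name,z0):
    cl=clouds(); go(492.3,435.6,97,9.2)
    for n,P,h,c in cl:
        z=P[...,2]; w=(P[...,0]>350)&(P[...,0]<640)&(P[...,1]>300)&(P[...,1]<570)
        g=w&(abs(z-z0-30)<8)&(h[...,0]>50)&(h[...,0]<80)&(h[...,1]>120)
        if g.sum()>20: r=rect(P[g]); print(n,'caddy',g.sum(),np.round(r[0],1),np.round(r[1],1),round(r[2],2),np.percentile(z[g],[5,50,95]).round(1))
        m=w&(h[...,0]>18)&(h[...,0]<32)&(h[...,1]>120)&(z<10)
        r=rect(P[m]); print(n,'pad',m.sum(),np.round(r[0],1),np.round(r[1],1),round(r[2],2))
    save(cl[1][3],name+'s.png');save(cl[0][3],name+'t.png')
E
python3 -c "
from padm import *
run('p1',38)"
```

```text
t 49.15 tcp [493.2 435.2 134.3] yawy 9.18 tilt [-0.     -0.0001] q [ 0.69  0.3   1.74 -0.    1.1   0.53] w 0.098 F [ 0.03  0.05 -5.47]
rel tool [ 0.5 -0.8 37.3] turn -0.02 dist 37.0
top caddy 514 [489.5 438.1] [147.4 150.5] 9.5 [61.8 70.  74.2]
top pad 846 [491.1 439.5] [198.9 200.8] 9.25
scene caddy 827 [489.2 438.1] [150.1 154.7] 8.98 [61.  68.  71.8]
scene pad 689 [491.1 439.8] [200.4 206.3] 9.37
```

View pics/p1s.png

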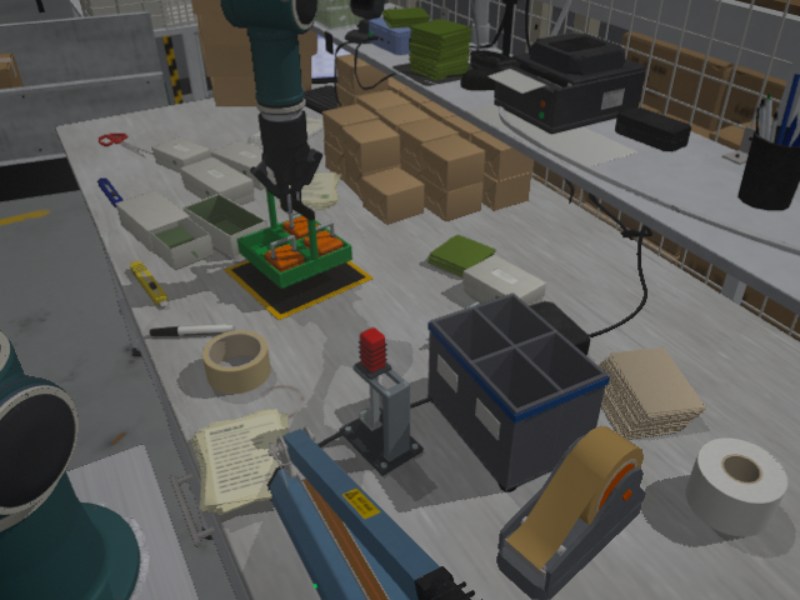

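View pics/p1t.png

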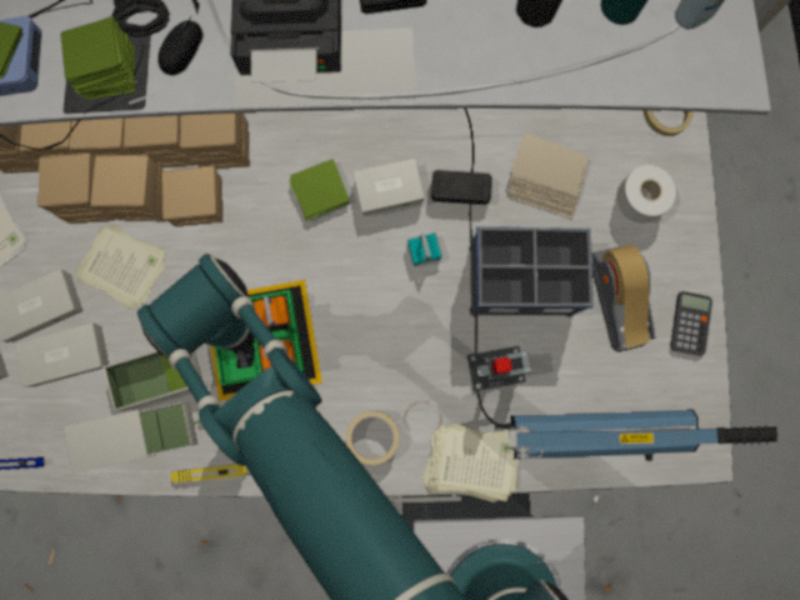

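The caddy is over the pad, 2 mm off centre and square within 0.3°. The rack is empty of cassettes. Lowering.

Request:
{"api": "move_arm", "payload": {"steps": [[1, 2, 4, 0, 0], [1, 2, 10, 0, 0], [1, 2, 17, 0, 0], [1, 2, 24, 0, 0], [1, 2, 30, 0, 0], [1, 2, 34, 0, 0], [1, 2, 36, 0, 0], [1, 2, 37, 0, 0], [1, 2, 38, 0, 0], [1, 2, 38, 0, 0], [1, 2, 38, 0, 0]]}}

```text
time: 50.25
tool_pos: [0.4951, 0.4373, 0.0967]
tcp_rot: [2.036, 2.393, 0.001]
wrist_force: [0.2, 0.1, -5.6]
width: 0.096
```

```bash
python3 -c "
from padm import *
run('p2',2)"
```

```text
t 50.35 tcp [495.2 437.3  96.7] yawy 9.22 tilt [0.0007 0.0006] q [0.69 0.34 1.76 0.   1.04 0.52] w 0.1 F [ 0.42 -0.54 -5.49]
rel tool [-1.2 -3.1 -0.3] turn 0.02 dist 3.0
top caddy 424 [491.7 441.1] [146.4 152.7] 10.08 [26.8 32.4 37.1]
top pad 846 [491.1 438.9] [199.5 199.4] 9.25
scene caddy 747 [490.2 441. ] [149.3 158.1] 9.18 [24.8 31.  34.7]
scene pad 649 [491.7 436.6] [200.6 202.3] 9.35
```

The wrist still carries the load, so I go down a little more.

Request:
{"api": "move_arm", "payload": {"steps": [[0, 0, 1, 0, 0], [0, 0, 1, 0, 0], [0, 0, 2, 0, 0], [0, 0, 2, 0, 0], [0, 0, 2, 0, 0]]}}

```text
time: 50.85
tool_pos: [0.4952, 0.4373, 0.0967]
tcp_rot: [2.036, 2.393, 0.002]
wrist_force: [-4.6, -4.4, 8.2]
width: 0.101
```

```bash
python3 go.py 492.3 435.6 97 9.2
```

```text
t 50.85 tcp [495.2 437.3  96.7] yawy 9.22 tilt [0.0009 0.0007] q [ 0.69  0.34  1.76 -0.    1.04  0.52] w 0.101 F [-4.6  -4.37  8.18]
rel tool [-1.2 -3.1 -0.3] turn 0.02 dist 3.0
```

It is down now, with 8 N upward. Opening, rising and moving clear.

Request:
{"api": "move_arm", "payload": {"steps": [[0, 0, -1, 0, 10], [0, 0, -1, 0, 20], [0, 0, -1, 0, 40], [0, 0, -1, 0, 60], [0, 0, -1, 0, 60], [0, 0, -1, 0, 60], [0, 0, -1, 0, 60], [0, 0, -15, 0, 60], [0, 0, -40, 0, 60], [0, 0, -80, 0, 60], [0, 0, -120, 0, 60], [0, 0, -150, 0, 60], [0, 0, -170, 0, 60], [0, 0, -170, 0, 60]]}}

```text
time: 52.25
tool_pos: [0.4969, 0.4387, 0.2705]
tcp_rot: [2.035, 2.391, 0.015]
wrist_force: [-0.1, -0.4, -0.2]
width: 0.602
```

Request:
{"api": "move_arm", "payload": {"steps": [[-40, -30, -10, 0, 60], [-80, -60, -10, 0, 60], [-120, -90, -10, 0, 60], [-160, -90, -10, 0, 60], [-200, -90, -10, 0, 60], [-220, -90, -10, 0, 60], [-220, -90, -10, 0, 60], [-220, -90, -10, 0, 60]]}}

```text
time: 53.05
tool_pos: [0.4409, 0.2053, 0.2735]
tcp_rot: [-2.037, -2.391, 0.001]
wrist_force: [-0.0, -0.4, -0.5]
width: 0.601
```

```bash
python3 - <<'E'
from padm import *
run('p3',2)
cl=clouds()
for n,P,h,c in cl:
    w=(P[...,0]>380)&(P[...,0]<600)&(P[...,1]>330)&(P[...,1]<550)
    m=w&(h[...,0]<17)&(h[...,1]>140)&(P[...,2]>20)
    print(n,'orange z',m.sum(),np.percentile(P[...,2][m],[2,50,98]).round(1))
    m=(P[...,0]>400)&(P[...,0]<460)&(P[...,1]>-30)&(P[...,1]<50)&(P[...,2]>174)&(P[...,2]<190)&(h[...,1]>150)
    if m.sum()>20: r=rect(P[m]); print(n,'red',m.sum(),np.round(r[0],1),np.round(r[1],1),r[2],np.median(P[m][:,2]))
    m=w&(P[...,2]>118)&(P[...,2]<132); r=rect(P[m]) if m.sum()>20 else None; print('handle',r)
E
```

```text
t 53.15 tcp [441.  206.2 273.8] yawy 9.25 tilt [-0.0009  0.0002] q [ 0.39 -0.12  1.94  0.    1.33  0.22] w 0.599 F [ 0.59 -0.38  0.47]
rel tool [218.1  87.7 176.8] turn 0.05 dist 294.0
top caddy 999 [491.8 441. ] [147.8 151.6] 9.48 [27.1 32.6 37.5]
top pad 1458 [491.3 438.7] [198.6 200.8] 9.48
scene caddy 743 [491.2 440.6] [148.4 156.6] 9.4 [24.7 30.8 34.6]
scene pad 655 [491.4 438.1] [201.4 203.2] 9.45
top orange z 1316 [ 30.7  39.9 125.7]
top red 138 [429.6  12. ] [22.8 26.7] 0.7218474745750427 180.44816145331632
handle ((492.1643981933594, 441.0045166015625), (11.386083602905273, 149.76780700683594), 8.554547309875488)
scene orange z 907 [27.2 38.6 42.6]
scene red 175 [428.3   9.3] [23.4 25.6] 11.662772178649902 179.17671946161573
handle ((490.9809265136719, 441.5379638671875), (12.753935813903809, 151.6959228515625), 9.053672790527344)
```

View pics/p3s.png

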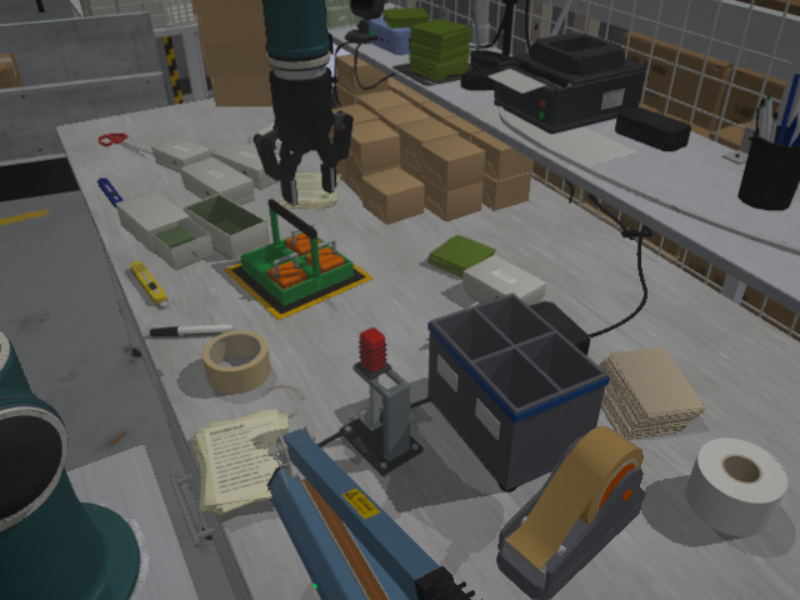

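View pics/p3t.png

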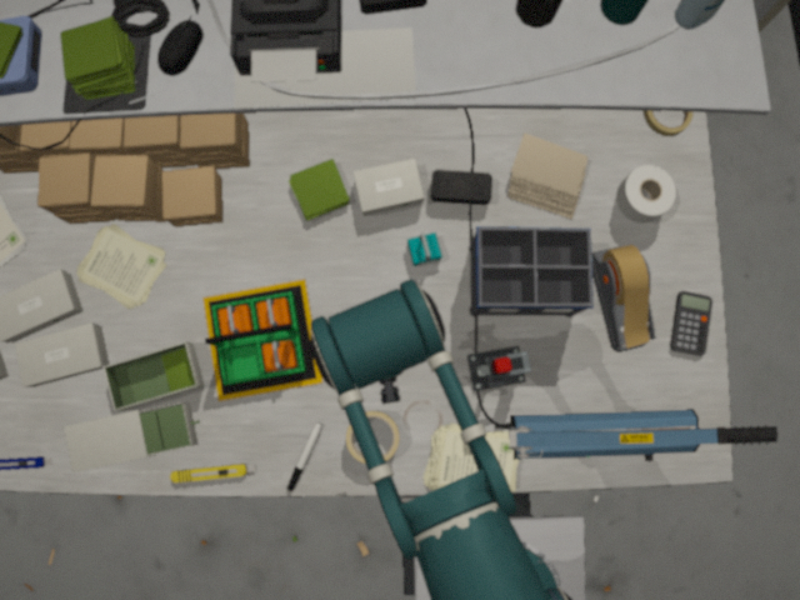

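The caddy rests on the pad at (262,338) in the top view. It is about 2.5 mm off centre and aligned with the pad, and it holds three upright cassettes. The picker is in its stand at (502,365), the rack is empty, and the tape roll, white box and adapter look unmoved. Handing in.

```bash
python3 -c "
from workcell import bot
print(bot.read_state()['joint_vel'].round(3)); print(bot.finish_job())"
```

```text
[ 0.    -0.003 -0.001 -0.001  0.004 -0.002]
the job is handed in; nothing more can be done
None
```

The job is done and handed in at about 53 s of the 210 s allowed; the interface gave no verdict.

**What I did:** I took the picker from its stand. With it I hooked the three orange cassettes present out of the rack by their bails and stood each in a caddy pocket. The fourth well was empty, and I left the turquoise look-alike alone. I then hung the picker back in the fork and carried the loaded caddy by its handle, about 38 mm up and level, to the pad.

**Last checks:**

| Item | Reading |
|---|---|
| Caddy on the pad | about 2.5 mm off centre, square within 0.3° |
| Cassettes | three upright on their pocket floors; tops read 37 mm before the carry, unchanged in the last pictures |
| Picker | 1–2 mm from my estimate of its seat, grip top at 179–180 mm |
| Rack | no cassettes left in the wells |
| Tape roll, white box, adapter | look unmoved in the pictures (not measured) |
| Arm | nearly at rest, gripper clear of everything |

**What disagreed:**
- The two cameras differed by about 2 mm, so I worked in one camera's frame.
- My stand outline was about 5 mm off at its base plate, though the prong tips matched.
- The caddy first stopped just short of the pad with its weight still on the wrist, so I lowered it a little more until it made contact.
- I saw no knock to the caddy and no slip in the grip.

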